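Strip down a flow cell after a run

ROBOT

A 7-joint arm with a two-finger parallel gripper is mounted at the origin on the work surface. World frame = base frame: x ahead of the robot, y to its left, z up, the work surface at z = 0. Lengths are in m, angles in rad, forces in N, time in s.
With the tool pointing down it reaches from about 0.425 to 0.95 m from the base axis. Payload 4.7 kg.
Tool frame: the origin (TCP) lies midway between the tips of the shut fingers; the grasp point (between the pads) lies 19 mm behind it; z points along the fingers, y is the direction in which the jaws open and shut (so a half turn about z gives the same grasp; the last joint's range is limited). The gripper opens to 85 mm and grips with 20 to 120 N. Pads are 22 mm wide; open, the fingers measure 114 mm over their backs; the gripper's body (76 mm by 85 mm) begins 54 mm behind the grasp point. The pads swing forward as they close: fully open they stand 13 mm farther back than shut.
Start: joints at [1.193, 0.469, -0.049, 1.532, 0.024, 1.141, -0.082], TCP at [0.231, -0.634, 0.231] pointing down, gripper open.
Joint ranges: [-2.59, 2.59], [-0.33, 1.99], [-1.39, 1.29], [0.1, 2.45], [-1.04, 4.18], [0.21, 1.99], [-2.66, 2.66]. Speed limits (rad/s): [2.57, 2.57, 3.14, 3.14, 3.14, 3.14, 3.14].

INTERFACE

Orientations are given as [roll, pitch, yaw] about the fixed x, y, z axes, in that order (R = Rz(yaw) Ry(pitch) Rx(roll)).
In Python, from rig import * gives the robot as it stands.
- The arm moves only by the tool jog_arm, never from a script. Its argument "steps" is a list of rows, each a list of 7 numbers: the shift along the tool's x, y, z in m, then the turn, a rotation vector about the tool's x, y, z in degrees, then the closure, from 0 (fully open) to 1 (shut). In form: [[dx, dy, dz, wx, wy, wz, fingers], ...]. A call has 1 to 10 rows; each row shifts and turns the pose as measured when the row begins, along the tool's axes as they then stand; what a row does not reach is not made up. A row lasts 1/8 s, in which the tool goes at most 62.5 mm and 10.7 degrees, less where a joint would pass 70% of its speed; a pose out of reach is approached as far as the arm can. A call with a gripper value outside its range is refused whole. The fingers move at their own pace and stop on an object; the grip force is fixed at half the most. Time passes only in rows, so rows that do not move let the fingers close. It gives the time, the measured TCP pose, the force and the opening at its end, in the units of the state.
- get_obs(): the state, without advancing time (a new reading comes with each control period).
- grab_frame(name): name is "scene" or "top" or "wrist"; returns the picture (480x640x3 uint8, blue, green, red); there is no depth.
- calibration(name): a dict with "camera_matrix" (3x3 intrinsics, pixels), "T" (4x4, takes a point from camera to world coordinates). Camera axes: x right, y down, z forward; pixel columns grow to the right and rows downward; lengths in m; the calibration is good to about 2 mm. A picture is of the moment at which its call begins: read the wrist's pose just before it. calibration takes no time and is no camera call; for the wrist camera it gives the pose at the moment of the call.
- close_job(): hands the job in, once; it reports no verdict.
The state is a dict: "clock": time; "joint_pos": joint angles; "dq": joint speeds; "tau": joint torques, N m; "position": TCP position; "eef_rot": TCP orientation; "contact_force": force on the tool from outside, world axes, zero at the start; "torque": the same for the moment, N m; "opening": finger opening in m.
Only numpy, scipy, OpenCV 4.12 (cv2) and the standard library are available. Lean on these libraries where they do the work, as an engineer would, in place of code of your own. Each camera call takes 0.05 s, during which the arm holds its last target.

TASK

The unbolted flow cell on the green slab has to be taken apart from the top down, one piece at a time. Set the round steel puck on the cork pad, the copper plate on the barred drying rack, the black graphite plate on the pan of the balance and the white end plate inside the steel wash tray. Lay every piece flat in the middle of its place, same side up as it was, set down and not dropped, and let go of it.

Things in the scene. Friction and masses are not known exactly. Their poses are not given: they have to be found in the camera images.
- puck: round bright steel pressure puck, 36 mm across and 24 mm high, top of the stack, standing on the copper plate. Origin: centre of its underside, z up.
- copper: copper current-collector plate, 60 (x) by 44 (y) by 12 mm, second from the top, under the puck and on the graphite plate; a small tab 14 by 14 by 6 mm sticks out of the middle of its +x end, level with its top. Origin: centre of the underside of the 60 by 44 plate (tab not counted), z up.
- graphite: plain black graphite plate, 80 (x) by 56 (y) by 12 mm, third from the top, under the copper plate and on the white end plate. Origin: centre of its underside, z up.
- endplate: white plastic end plate, 100 (x) by 66 (y) by 16 mm, four small dark bolt holes at its corners, bottom of the stack, lying on the green slab. Origin: centre of its underside, z up. The pieces of the stack lie loose on one another, each centred to about 3 mm and turned alike to about 4 degrees, so each lower one shows as a step about 6 mm wide along its y sides.
- slab: green slab on four black feet, 124 (x) by 108 (y) mm, top 20 mm above the table; fixed. The stack stands on its middle. Origin: under its middle, at table height, z up.
- cork: round cork pad, 104 mm across, flat top 14 mm above the table; fixed; place of the steel puck. Origin: its centre, at table height, z up.
- rack: drying rack of six white plastic bars lying along its y, each 6 mm wide and 100 mm long, 20 mm apart, on two grey cross-bars along its x; 116 (x) by 100 (y) mm overall, bar tops 22 mm above the table; fixed; place of the copper plate. Origin: its centre, at table height, z up.
- balance: small white laboratory balance, housing 140 (x) by 110 (y) mm and 43 mm high, dark display near its -x edge; round steel weighing pan 104 mm across, rigid, its flat top 54 mm above the table; fixed; place of the graphite plate. Origin: under the centre of the pan (the housing reaches 82 mm to -x and 58 mm to +x of it), at table height, z up.
- tray: shallow open steel wash tray, 130 (x) by 122 (y) mm outside, walls 3 mm thick and 16 mm high, floor 3 mm above the table; fixed; place of the white end plate, which fits with its long side along the tray's x. Origin: its centre, at table height, z up. 

How it is judged:
By the outcome, as a careful person would: the job done as asked, in the order asked, and still so for the second after the job is handed in, with the robot touching nothing.
It also fails if it takes over 120 s, if anything falls off the work surface, if the arm or the gripper's body presses on something with over 40 N, if the wrist force passes 120 N, or if a joint passes its speed limit or range.

## Working session

There is one attempt and no reset: what is moved stays moved. The work goes in short steps, Python scripts to look and compute and a tool call to move; the robot and the scene stay as the last step left them, time stands still between calls to the robot, and variables do not carry over. Pictures are saved under pics/ and viewed, and the job is handed in when it is done.

Besides the shell and the picture viewer there is one more tool, called by a JSON object that holds its "method" and its "body", one argument or row to a line. jog_arm: Moves the arm, as the interface text tells. Its arguments: {"type":"object","properties":{"steps":{"type":"array","items":{"type":"array","items":{"type":"number"}}}},"required":["steps"]}

```bash
mkdir -p pics; ls; python3 - <<'E'
from rig import *
import cv2
print(get_obs())
for n in ["scene","top","wrist"]:
    c=calibration(n); print(n,c)
    cv2.imwrite(f"pics/{n}0.png",grab_frame(n))
E
```

```text
pics
{'clock': 0.0, 'joint_pos': array([ 1.19312226,  0.46946777, -0.04860676,  1.53371414,  0.02411295,
        1.14099935, -0.08229935]), 'dq': array([ 1.62067543e-03, -5.15655693e-04,  4.40913451e-04, -1.68279622e-03,
       -5.29074051e-04, -7.33563767e-05,  6.77983259e-05]), 'tau': array([-5.96874997e-04, -5.10308647e+01, -4.67011251e-02, -2.37714422e+01,
        1.06213277e-02,  7.70378363e-03,  5.53506425e-06]), 'position': array([ 0.2304877 , -0.63379539,  0.23023516]), 'eef_rot': array([-3.13959192e+00,  8.07320223e-05,  3.48822822e-01]), 'contact_force': array([-0.60108118, -0.10615996,  0.07061831]), 'torque': array([-0.00414913,  0.02114864,  0.00749422]), 'opening': 0.08535126588195444}
scene {'camera_matrix': array([[453.1855949 ,   0.        , 315.72120799],
       [  0.        , 453.1855949 , 230.67592956],
       [  0.        ,   0.        ,   1.        ]]), 'T': array([[ 0.4011394 ,  0.48596678, -0.77648147,  1.15052016],
       [ 0.91600966, -0.20941354,  0.34215825, -0.29108734],
       [ 0.00367181, -0.84851768, -0.52915429,  0.49138906],
       [ 0.        ,  0.
[... 196 characters left out ...]
 ,   1.        ]]), 'T': array([[ 0.02187872, -0.99404517,  0.10674976,  0.43417366],
       [-0.99968108, -0.02309887, -0.01020681,  0.02206125],
       [ 0.01261183, -0.10649241, -0.99423353,  0.97927475],
       [ 0.        ,  0.        ,  0.        ,  1.        ]])}
wrist {'camera_matrix': array([[352.48493867,   0.        , 318.72593814],
       [  0.        , 352.48493867, 244.17485667],
       [  0.        ,   0.        ,   1.        ]]), 'T': array([[ 0.34197337, -0.9037874 , -0.25733741,  0.29542458],
       [-0.9397064 , -0.32961915, -0.09112135, -0.60962469],
       [-0.00246901,  0.27298268, -0.96201578,  0.37200552],
       [ 0.        ,  0.        ,  0.        ,  1.        ]])}
```

View pics/top0.png

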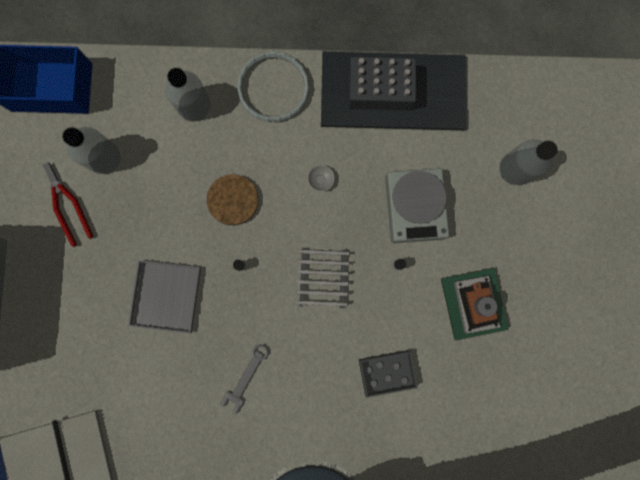

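View pics/scene0.png

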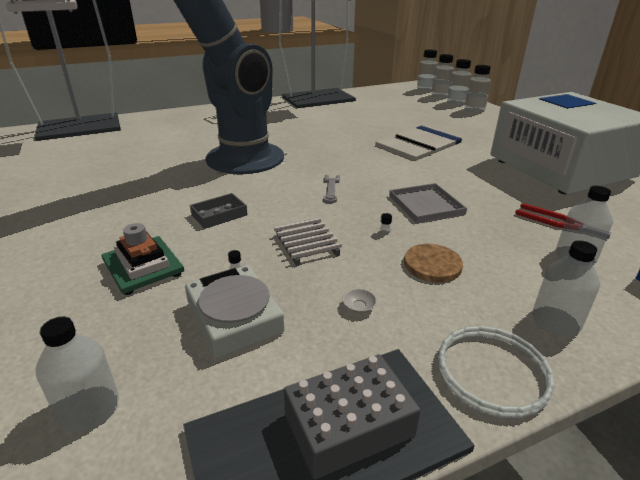

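View pics/wrist0.png

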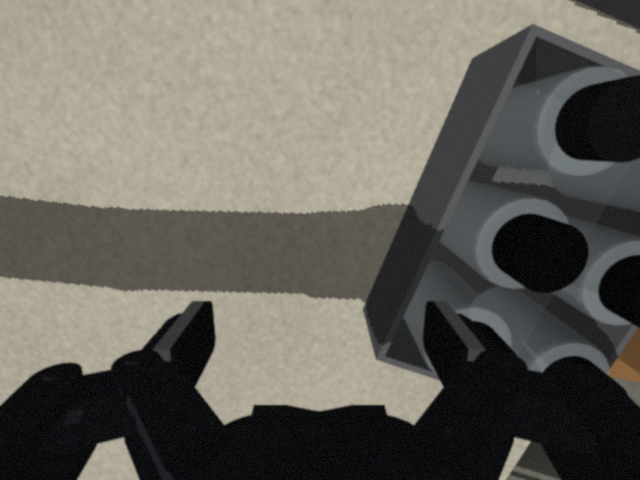

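```bash
cat > h.py <<'E'
from rig import *
import numpy as np, cv2
from scipy.spatial.transform import Rotation as R
def ray(c,uv,z):
    K,T=c["camera_matrix"],c["T"]
    uv=np.atleast_2d(np.asarray(uv,float))
    d=np.c_[(uv[:,0]-K[0,2])/K[0,0],(uv[:,1]-K[1,2])/K[1,1],np.ones(len(uv))]@T[:3,:3].T
    o=T[:3,3]; return o+d*((z-o[2])/d[:,2])[:,None]
def proj(c,P):
    K,T=c["camera_matrix"],c["T"]
    p=(np.atleast_2d(P)-T[:3,3])@T[:3,:3]; q=p@K.T
    return q[:,:2]/q[:,2:]
def zoom(img,x0,y0,x1,y1,k,fn):
    cv2.imwrite(fn,cv2.resize(img[y0:y1,x0:x1],None,fx=k,fy=k,interpolation=cv2.INTER_CUBIC))
E
python3 - <<'E'
from h import *
c=calibration("top"); im=cv2.imread("pics/top0.png")
for n,p,z in [("puck",(486,306),.084),("slab",(475,303),.02),("pan",(419,196),.054),("rack",(326,277),.022),("cork",(232,199),.014),("tray",(167,296),.016)]: print(n,ray(c,p,z)[0].round(3))
a=cv2.resize(im[255:345,430:520],None,fx=4,fy=4,interpolation=cv2.INTER_CUBIC)
b=cv2.resize(im[155:245,375:465],None,fx=4,fy=4,interpolation=cv2.INTER_CUBIC)
cc=cv2.resize(im[230:320,280:370],None,fx=4,fy=4,interpolation=cv2.INTER_CUBIC)
d=cv2.resize(im[250:340,120:210],None,fx=3,fy=3,interpolation=cv2.INTER_CUBIC)
t=np.hstack([a,b]); cv2.imwrite("pics/z1.png",t)
E
```

```text
puck [ 0.42  -0.309  0.084]
slab [ 0.424 -0.311  0.02 ]
pan [ 0.628 -0.194  0.054]
rack [ 0.469 -0.018  0.022]
cork [0.621 0.173 0.014]
tray [0.425 0.293 0.016]
```

View pics/z1.png

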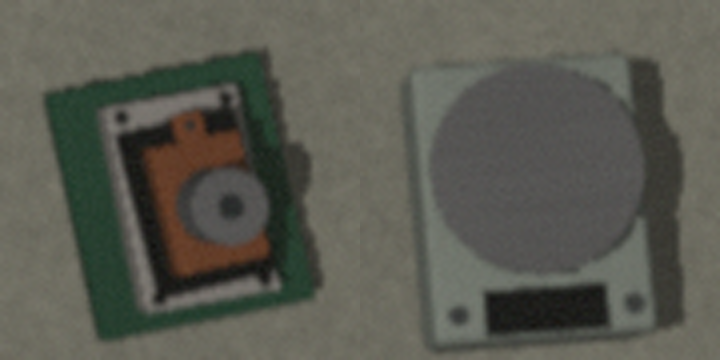

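```bash
cat > fix.py <<'E'
from h import *
c=calibration("top"); im=cv2.imread("pics/top0.png"); hsv=cv2.cvtColor(im,cv2.COLOR_BGR2HSV)
def win(m,x0,y0,x1,y1):
    o=np.zeros_like(m); o[y0:y1,x0:x1]=m[y0:y1,x0:x1]; return o
def big(m):
    cs,_=cv2.findContours(m,cv2.RETR_EXTERNAL,cv2.CHAIN_APPROX_NONE); return max(cs,key=cv2.contourArea)
# cork
m=win(cv2.inRange(hsv,(5,90,40),(22,255,255)),190,160,275,240); k=big(m)
P=ray(c,k[:,0],.014)[:,:2].astype(np.float32); print("cork",cv2.minEnclosingCircle(P),P.mean(0), cv2.fitEllipse(P))
# slab green
m=win(cv2.inRange(hsv,(60,90,20),(95,255,255)),430,255,520,350); k=big(m)
P=ray(c,k[:,0],.02)[:,:2].astype(np.float32); print("slab",cv2.minAreaRect(P))
for n,w in [("bal",(375,155,465,245)),("rack",(280,230,370,320)),("tray",(120,250,215,340)),("cork",(190,160,275,240))]:
    x0,y0,x1,y1=w; print(n); 
    r=hsv[(y0+y1)//2,x0:x1:3]; print(r.tolist())
E
python3 fix.py
python3 - <<'E'
import cv2,numpy as np
im=cv2.imread("pics/top0.png")
cc=cv2.resize(im[230:320,280:370],None,fx=4.4,fy=4.4,interpolation=cv2.INTER_CUBIC)
d=cv2.resize(im[250:340,120:210],None,fx=4.4,fy=4.4,interpolation=cv2.INTER_CUBIC)
cv2.imwrite("pics/z2.png",np.hstack([cc,d]))
E
```

```text
cork ((0.620521068572998, 0.17312932014465332), 0.051596060395240784) [0.62053806 0.17306484] ((0.6206515431404114, 0.17313817143440247), (0.10005465149879456, 0.10131431370973587), 149.60293579101562)
slab ((0.4239621162414551, -0.3105010390281677), (0.11884137243032455, 0.10602328926324844), 12.904642105102539)
bal
[[23, 31, 106], [28, 31, 107], [30, 30, 109], [28, 28, 109], [41, 23, 89], [47, 21, 108], [0, 8, 92], [12, 14, 89], [50, 9, 86], [20, 9, 87], [15, 6, 85], [30, 9, 87], [30, 6, 87], [15, 12, 87], [30, 3, 86], [10, 9, 87], [150, 3, 82], [20, 9, 88], [10, 9, 83], [10, 9, 88], [15, 12, 87], [30, 3, 86], [30, 6, 86], [10, 9, 87], [25, 27, 56], [35, 24, 63], [21, 29, 61], [25, 27, 104], [28, 28, 108], [25, 30, 110]]
rack
[[28, 28, 110], [25, 28, 110], [30, 35, 108], [28, 31, 117], [26, 32, 112], [24, 35, 110], [30, 28, 111], [30, 10, 73], [30, 13, 61], [26, 30, 59], [28, 28, 111], [30, 26, 108], [28, 29, 107], [27, 25, 112], [30, 26, 106], [28, 28, 108], [23, 32, 105], [24, 25, 104], [28, 29, 104], [23, 29, 104], [19, 23, 89], [12, 14, 92], [17, 19, 96], [30, 26, 99], [27, 27,
[... 265 characters left out ...]
3], [0, 3, 95], [10, 8, 91], [10, 8, 93], [15, 5, 97], [60, 3, 95], [0, 6, 91], [20, 8, 95], [10, 8, 92], [15, 10, 98], [30, 5, 93], [15, 16, 96], [0, 8, 94], [10, 11, 68], [21, 31, 58], [24, 22, 58], [28, 30, 111], [28, 30, 111], [32, 30, 110], [28, 32, 105]]
cork
[[25, 30, 110], [25, 29, 113], [24, 33, 117], [26, 32, 112], [25, 30, 111], [28, 38, 106], [17, 130, 86], [16, 131, 78], [15, 117, 89], [16, 130, 100], [16, 133, 88], [15, 126, 97], [16, 132, 95], [15, 116, 90], [15, 125, 88], [16, 137, 95], [16, 132, 83], [17, 127, 84], [17, 140, 89], [16, 134, 93], [16, 126, 97], [17, 127, 94], [16, 129, 81], [17, 31, 57], [21, 34, 76], [23, 29, 113], [25, 30, 112], [32, 34, 111], [23, 37, 110]]
```

View pics/z2.png

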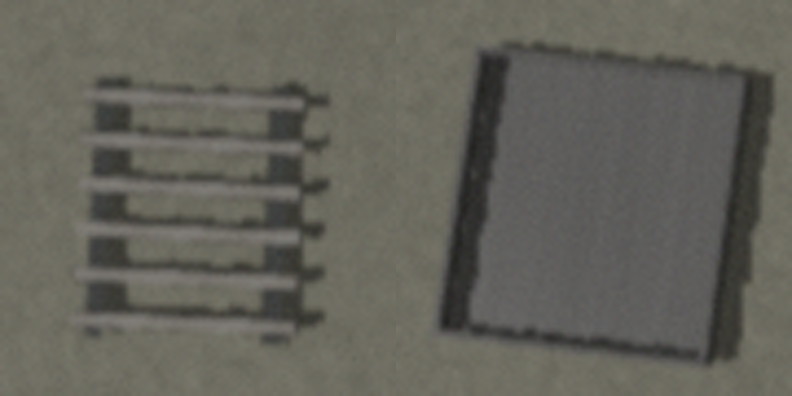

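```bash
cat > fix2.py <<'E'
from h import *
c=calibration("top")
def rep(n,uv,z):
    P=ray(c,uv,z)[:,:2]; TL,TR,BL,BR=P
    a=lambda v:np.degrees(np.arctan2(v[1],v[0])).round(1)
    print(n,P.mean(0).round(4),"yaw x:",a(TL-BL),a(TR-BR),"yaw y-90:",a(TL-TR)-90,a(BL-BR)-90,"len x",np.linalg.norm(TL-BL).round(4),np.linalg.norm(TR-BR).round(4),"len y",np.linalg.norm(TL-TR).round(4),np.linalg.norm(BL-BR).round(4))
z=lambda pts,ox,oy,k,sx=0:[((x-sx)/k+ox-.5+.5/k,y/k+oy-.5+.5/k) for x,y in pts]
rep("rack",z([(85,93),(304,103),(73,320),(300,327)],280,230,4.4),.022)
rep("tray",z([(478,48),(748,72),(440,330),(708,362)],120,250,4.4,396),.016)
rep("bal",z([(412,72),(630,60),(433,347),(652,335)],375,155,4,360),.043)
print("pan",ray(c,z([(537.5,167),(430,167),(645,167),(537.5,62),(537.5,272)],375,155,4,360),.054).round(4))
E
python3 fix2.py
python3 - <<'E'
from h import *
c=calibration("scene"); im=cv2.imread("pics/scene0.png")
# overlay check of top-measured fixtures
def rect(cx,cy,yaw,lx,ly,z,col):
    a=np.radians(yaw); Rm=np.array([[np.cos(a),-np.sin(a)],[np.sin(a),np.cos(a)]])
    p=np.array([[lx,ly],[lx,-ly],[-lx,-ly],[-lx,ly]])/2@Rm.T+[cx,cy]
    q=proj(c,np.c_[p,np.full(4,z)]); print(q.round(0).tolist())
    cv2.polylines(im,[np.round(q*8).astype(int)],True,col,1,cv2.LINE_AA,3)
rect(.469,-.018,-2,.116,.1,.022,(0,0,255))
rect(.4245,.2935,-6,.13,.122,.016,(0,0,255))
rect(.424,-.3105,12.9,.124,.108,.02,(0,0,255))
t=np.linspace(0,6.28,60)
for x,y,r,z in[(.6205,.173,.052,.014),(.628,-.194,.052,.054)]:
    q=proj(c,np.c_[x+r*np.cos(t),y+r*np.sin(t),0*t+z]); cv2.polylines(im,[np.round(q*8).astype(int)],True,(0,0,255),1,cv2.LINE_AA,3)
zoom(im,80,170,480,370,2,"pics/z3.png")
E
```

```text
rack [ 0.4677 -0.0119] yaw x: -1.6 -0.2 yaw y-90: -1.2999999999999972 -0.5 len x 0.1011 0.0997 len y 0.0983 0.1007
tray [0.4255 0.2975] yaw x: -4.2 -5.2 yaw y-90: -3.799999999999997 -5.5 len x 0.1254 0.129 len y 0.1214 0.1193
bal [ 0.6117 -0.1934] yaw x: 4.6 4.1 yaw y-90: 4.599999999999994 4.5 len x 0.1363 0.1366 len y 0.108 0.1068
pan [[ 0.6271 -0.1937  0.054 ]
 [ 0.6258 -0.1416  0.054 ]
 [ 0.6284 -0.2459  0.054 ]
 [ 0.679  -0.1938  0.054 ]
 [ 0.5758 -0.1936  0.054 ]]
[[339.0, 246.0], [288.0, 258.0], [269.0, 226.0], [316.0, 217.0]]
[[464.0, 208.0], [413.0, 217.0], [387.0, 190.0], [433.0, 183.0]]
[[184.0, 265.0], [121.0, 289.0], [100.0, 254.0], [158.0, 235.0]]
```

View pics/z3.png

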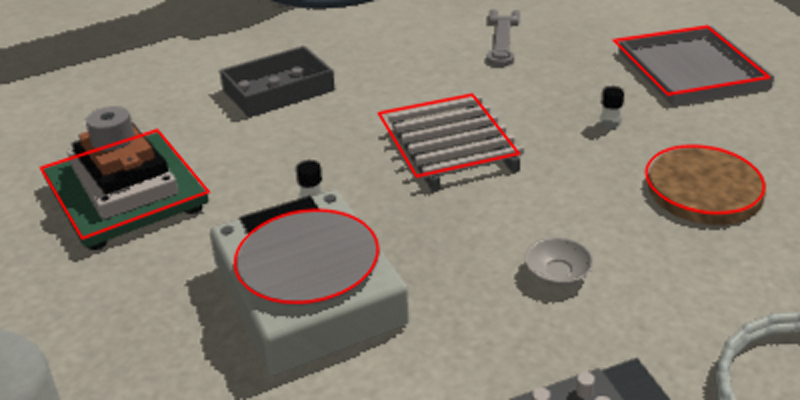

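```bash
cat >> h.py <<'E'
def go(x,y,z,yaw):
    """remaining shift in the tool frame (mm) and turn (deg) to world target pointing down"""
    o=get_obs(); A=R.from_euler("xyz",o["eef_rot"]); B=R.from_euler("xyz",[np.pi,0,np.radians(yaw)])
    d=A.inv().apply(np.array([x,y,z])-o["position"])*1000
    w=np.degrees((A.inv()*B).as_rotvec())
    print("t=%.2f pos"%o["clock"],o["position"].round(4),"rpy",np.degrees(o["eef_rot"]).round(2),"open %.4f"%o["opening"],"F",o["contact_force"].round(1))
    print("  shift mm",d.round(1),"turn deg",w.round(2))
E
python3 -c "
from h import *
go(.42,-.309,.24,13)
print(proj(calibration('wrist'),get_obs()['position']))"
```

```text
t=0.15 pos [ 0.2305 -0.6339  0.2305] rpy [-179.91    0.     19.98] open 0.0856 F [ 0.1  0.2 -0.2]
  shift mm [ 289.1 -240.6   -9.2] turn deg [-0.09  0.01  6.98]
[[320.82547065 307.75551317]]
```

{"method": "jog_arm", "body": {
  "steps": [
    [0.036, -0.03, -0.002, 0, 0, 0, 0],
    [0.036, -0.03, -0.002, 0, 0, 0, 0],
    [0.036, -0.03, -0.002, 0, 0, 0, 0],
    [0.036, -0.03, -0.002, 0, 0, 0, 0],
    [0.036, -0.03, -0.002, 0, 0, 0, 0],
    [0.036, -0.03, 0, 0, 0, 0, 0],
    [0.036, -0.03, 0, 0, 0, 0, 0],
    [0.036, -0.03, 0, 0, 0, 0, 0],
    [0, 0, 0, 0, 0, 7, 0],
    [0, 0, 0, 0, 0, 0, 0]
  ]
}}

```text
clock: 1.4
position: [0.4238, -0.2987, 0.238]
eef_rot: [-3.137, 0.002, 0.224]
contact_force: [-0.2, -0.7, 0.6]
opening: 0.0854
```

```bash
python3 -c "
from h import *
go(.42,-.309,.24,13)
im=grab_frame('wrist'); cv2.imwrite('pics/w1.png',im)"
```

```text
t=1.40 pos [ 0.4238 -0.2987  0.238 ] rpy [-1.7972e+02  1.4000e-01  1.2850e+01] open 0.0854 F [-0.2 -0.7  0.6]
  shift mm [-6.   9.2 -2.1] turn deg [-0.28  0.14 -0.16]
```

View pics/w1.png

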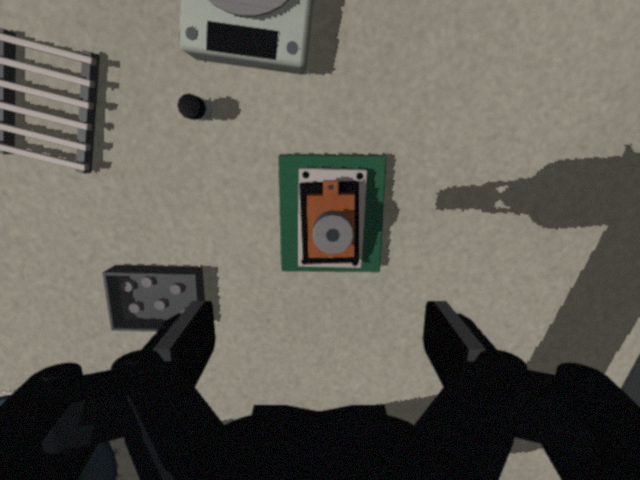

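```bash
cat > w1.py <<'E'
from h import *
c=calibration("wrist"); im=cv2.imread("pics/w1.png")
z1=cv2.resize(im[145:280,265:400],None,fx=4.4,fy=4.4,interpolation=cv2.INTER_CUBIC); cv2.imwrite("pics/w1z.png",z1)
E
python3 w1.py
```

```text
(no output)
```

View pics/w1z.png

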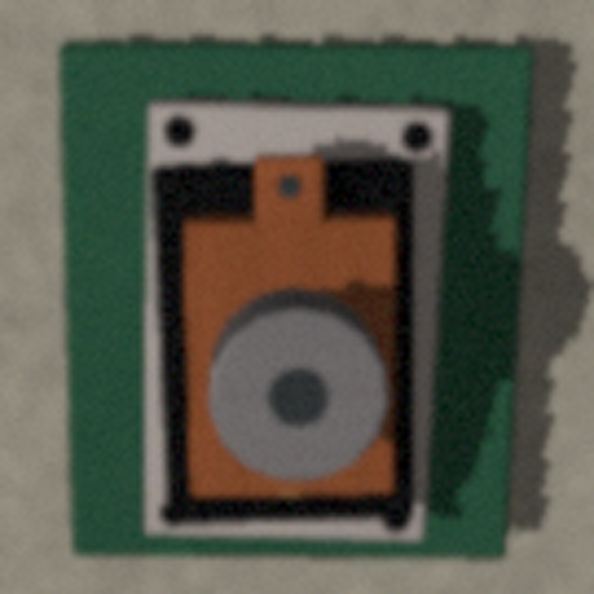

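```bash
cat > w1b.py <<'E'
from h import *
import pickle
try: c=pickle.load(open("c1.pkl","rb"))
except Exception: c=calibration("wrist"); pickle.dump(c,open("c1.pkl","wb"))
def zz(p,ox=265,oy=145,k=4.4): return [(x/k+ox-.5+.5/k,y/k+oy-.5+.5/k) for x,y in p]
def rep(n,uv,z):
    P=ray(c,zz(uv),z)[:,:2]; TL,TR,BL,BR=P
    a=lambda v:np.degrees(np.arctan2(v[1],v[0])).round(1)
    print(n,P.mean(0).round(4),"yaw",a(TL-BL),a(TR-BR),(a(TL-TR)-90).round(1),(a(BL-BR)-90).round(1),"len",[np.linalg.norm(v).round(4) for v in(TL-BL,TR-BR,TL-TR,BL-BR)])
print("puck",ray(c,zz([(298,393),(209,393),(387,393)]),.084).round(4))
rep("copper",[(183,217),(395,217),(190,497),(397,497)],.06)
rep("graph",[(155,170),(412,165),(175,515),(408,520)],.048)
rep("endp",[(148,103),(448,108),(143,535),(424,540)],.036)
rep("slab",[(62,43),(528,43),(75,553),(503,555)],.02)
E
python3 w1b.py
```

```text
puck [[ 0.4205 -0.3094  0.084 ]
 [ 0.4166 -0.2923  0.084 ]
 [ 0.4245 -0.3264  0.084 ]]
copper [ 0.4213 -0.3085] yaw 13.8 14.9 12.9 13.0 len [np.float64(0.0606), np.float64(0.0606), np.float64(0.0436), np.float64(0.0448)]
graph [ 0.4212 -0.308 ] yaw 15.4 14.0 14.0 11.7 len [np.float64(0.0772), np.float64(0.0793), np.float64(0.0544), np.float64(0.0526)]
endp [ 0.4229 -0.3086] yaw 11.3 11.8 12.0 11.9 len [np.float64(0.0993), np.float64(0.0994), np.float64(0.0651), np.float64(0.0659)]
slab [ 0.4243 -0.309 ] yaw 12.6 13.0 12.9 12.7 len [np.float64(0.1219), np.float64(0.1222), np.float64(0.1047), np.float64(0.1054)]
```

{"method": "jog_arm", "body": {
  "steps": [
    [-0.004, 0.01, 0.03, -0.3, 0.1, 0, 0.45],
    [0, 0, 0.03, 0, 0, 0, 0.45],
    [0, 0, 0.01, 0, 0, 0, 0.45],
    [0, 0, 0, 0, 0, 0, 0.45],
    [0, 0, 0, 0, 0, 0, 0.45]
  ]
}}

```text
clock: 2.08
position: [0.4221, -0.3125, 0.1679]
eef_rot: [3.139, -0.002, 0.226]
contact_force: [-0.4, 0.8, -0.1]
opening: 0.0471
```

```bash
python3 -c "
from h import *
go(.4205,-.3094,.16,13)
c=calibration('wrist');o=get_obs()
im=grab_frame('wrist'); cv2.imwrite('pics/w2.png',im)
A=R.from_euler('xyz',o['eef_rot']).as_matrix()
for d in (0,.004,.008,.012):
  for h in (o['opening']/2,.0427):
    print(d,h,proj(c,o['position']+A@[0.0,h,-d]).round(0),proj(c,o['position']+A@[0.0,-h,-d]).round(0))
"
```

```text
t=2.08 pos [ 0.4221 -0.3125  0.1679] rpy [ 1.7983e+02 -1.1000e-01  1.2950e+01] open 0.0471 F [-0.4  0.8 -0.1]
  shift mm [-0.9 -3.4  7.9] turn deg [ 0.17 -0.11 -0.05]
0 0.023525481875065646 [[374. 308.]] [[267. 307.]]
0 0.0427 [[418. 308.]] [[224. 307.]]
0.004 0.023525481875065646 [[376. 312.]] [[266. 312.]]
0.004 0.0427 [[420. 312.]] [[221. 312.]]
0.008 0.023525481875065646 [[377. 316.]] [[265. 316.]]
0.008 0.0427 [[423. 316.]] [[219. 316.]]
0.012 0.023525481875065646 [[379. 321.]] [[263. 321.]]
0.012 0.0427 [[426. 321.]] [[216. 321.]]
```

View pics/w2.png

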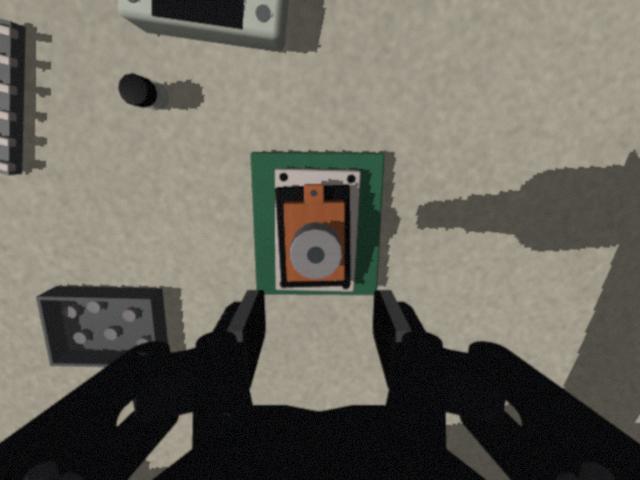

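```bash
python3 -c "
from h import *
c=calibration('wrist');o=get_obs()
A=R.from_euler('xyz',o['eef_rot']).as_matrix()
for h in (.0235,.0427):
  for d in (0,.003,.006,.009,.013):
    print(h,d,proj(c,o['position']+A@[0.011,h,-d]).round(1),proj(c,o['position']+A@[0.011,-h,-d]).round(1))
"
```

```text
0.0235 0 [[375.3 284.2]] [[266.5 284.1]]
0.0235 0.003 [[376.4 286.9]] [[265.4 286.8]]
0.0235 0.006 [[377.6 289.7]] [[264.4 289.7]]
0.0235 0.009 [[378.7 292.6]] [[263.3 292.6]]
0.0235 0.013 [[380.4 296.7]] [[261.7 296.7]]
0.0427 0 [[419.8 284.2]] [[222.  284.1]]
0.0427 0.003 [[421.8 286.9]] [[220.1 286.8]]
0.0427 0.006 [[423.8 289.7]] [[218.2 289.6]]
0.0427 0.009 [[425.9 292.7]] [[216.1 292.6]]
0.0427 0.013 [[428.9 296.8]] [[213.3 296.6]]
```

{"method": "jog_arm", "body": {
  "steps": [
    [-0.001, -0.0034, 0.03, 0.1, -0.1, 0, 0.45],
    [0, 0, 0.03, 0, 0, 0, 0.45],
    [0, 0, 0.02, 0, 0, 0, 0.45],
    [0, 0, 0.008, 0, 0, 0, 0.45],
    [0, 0, 0, 0, 0, 0, 0.45]
  ]
}}

```text
clock: 2.75
position: [0.4249, -0.3123, 0.0833]
eef_rot: [3.131, -0.009, 0.227]
contact_force: [-0.1, 0.3, 0.7]
opening: 0.0469
```

```bash
python3 -c "
from h import *
go(.4205,-.3094,.065,13)
im=grab_frame('wrist'); cv2.imwrite('pics/w3.png',im)
"
```

```text
t=2.75 pos [ 0.4249 -0.3123  0.0833] rpy [179.4   -0.49  12.99] open 0.0469 F [-0.1  0.3  0.7]
  shift mm [-3.8 -4.  18.2] turn deg [ 0.6  -0.49 -0.01]
```

View pics/w3.png

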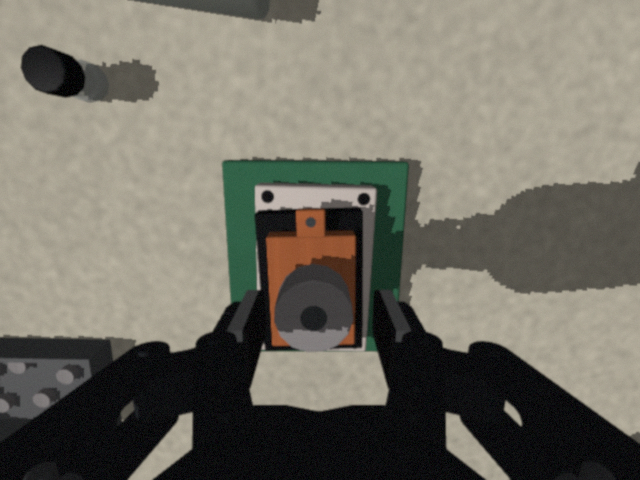

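{"method": "jog_arm", "body": {
  "steps": [
    [-0.004, -0.004, 0.0, 0.6, -0.5, 0, 0.45],
    [0, 0, 0, 0, 0, 0, 0.45],
    [0, 0, 0.01, 0, 0, 0, 0.45],
    [0, 0, 0.006, 0, 0, 0, 0.45],
    [0, 0, 0, 0, 0, 0, 0.45]
  ]
}}

```text
clock: 3.42
position: [0.4212, -0.3101, 0.0686]
eef_rot: [3.139, -0.003, 0.227]
contact_force: [0.2, -0.3, 0.2]
opening: 0.0472
```

```bash
python3 -c "
from h import *
go(.4205,-.3094,.065,13)
"
```

```text
t=3.42 pos [ 0.4212 -0.3101  0.0686] rpy [ 1.7983e+02 -1.4000e-01  1.2980e+01] open 0.0472 F [ 0.2 -0.3  0.2]
  shift mm [-0.5 -0.9  3.5] turn deg [ 0.17 -0.14 -0.02]
```

{"method": "jog_arm", "body": {
  "steps": [
    [-0.0005, -0.001, 0.003, 0.2, -0.1, 0, 0.45],
    [0, 0, 0.0005, 0, 0, 0, 0.45],
    [0, 0, 0, 0, 0, 0, 0.55],
    [0, 0, 0, 0, 0, 0, 0.65],
    [0, 0, 0, 0, 0, 0, 0.8],
    [0, 0, 0, 0, 0, 0, 1],
    [0, 0, 0, 0, 0, 0, 1]
  ]
}}

```text
clock: 4.3
position: [0.4208, -0.3098, 0.0653]
eef_rot: [3.141, -0.001, 0.226]
contact_force: [-0.4, 0.1, 1.1]
opening: 0.0337
```

```bash
python3 -c "
from h import *
go(.4205,-.3094,.065,13)
"
```

```text
t=4.30 pos [ 0.4208 -0.3098  0.0653] rpy [ 1.7998e+02 -8.0000e-02  1.2970e+01] open 0.0337 F [-0.4  0.1  1.1]
  shift mm [-0.2 -0.5  0.3] turn deg [ 0.02 -0.08 -0.03]
```

{"method": "jog_arm", "body": {
  "steps": [
    [0, 0, -0.01, 0, 0, 0, 1],
    [0, 0, -0.03, 0, 0, 0, 1],
    [0, 0, -0.04, 0, 0, 0, 1],
    [0, 0, -0.04, 0, 0, 0, 1],
    [0, 0, -0.01, 0, 0, 0, 1],
    [0, 0, 0, 0, 0, 0, 1]
  ]
}}

```text
clock: 5.05
position: [0.4189, -0.308, 0.1986]
eef_rot: [-3.138, 0.002, 0.227]
contact_force: [-0.4, -0.7, -1.9]
opening: 0.0342
```

```bash
python3 -c "
from h import *
go(.6205,.1731,.17,13); print(get_obs()['joint_pos'].round(2))
im=grab_frame('wrist'); cv2.imwrite('pics/w4.png',im)
"
```

```text
t=5.05 pos [ 0.4189 -0.308   0.1986] rpy [-1.7977e+02  1.2000e-01  1.3020e+01] open 0.0342 F [-0.4 -0.7 -1.9]
  shift mm [ 304.8 -423.2   29.7] turn deg [-0.23  0.12  0.02]
[ 0.72  0.26 -0.2   1.92  0.06  0.96 -0.85]
```

View pics/w4.png

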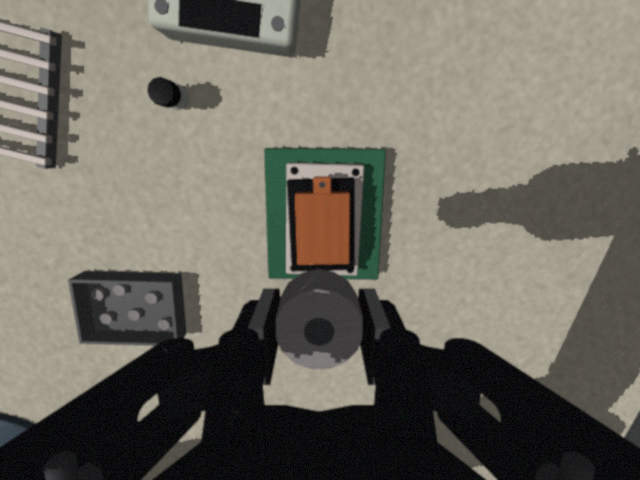

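{"method": "jog_arm", "body": {
  "steps": [
    [0.02, -0.028, 0, 0, 0, 0, 1],
    [0.029, -0.04, 0.002, 0, 0, 0, 1],
    [0.029, -0.04, 0.002, 0, 0, 0, 1],
    [0.029, -0.04, 0.002, 0, 0, 0, 1],
    [0.029, -0.04, 0.002, 0, 0, 0, 1],
    [0.029, -0.04, 0.002, 0, 0, 0, 1],
    [0.029, -0.04, 0.002, 0, 0, 0, 1],
    [0.029, -0.04, 0.002, 0, 0, 0, 1],
    [0.029, -0.04, 0.002, 0, 0, 0, 1],
    [0.02, -0.028, 0, 0, 0, 0, 1]
  ]
}}

```text
clock: 6.35
position: [0.5944, 0.1284, 0.1615]
eef_rot: [-3.126, 0.035, 0.218]
contact_force: [0.2, -0.7, -0.9]
opening: 0.034
```

```bash
python3 -c "
from h import *
go(.6205,.1731,.08,13)
"
```

```text
t=6.35 pos [0.5944 0.1284 0.1615] rpy [-179.1     1.99   12.5 ] open 0.0340 F [ 0.2 -0.7 -0.9]
  shift mm [ 37.9 -36.7  80.9] turn deg [-0.91  1.99 -0.52]
```

{"method": "jog_arm", "body": {
  "steps": [
    [0.02, -0.02, 0, -0.5, 1, -0.3, 1],
    [0.013, -0.012, 0.01, -0.3, 0.6, 0, 1],
    [0, 0, 0.01, 0, 0, 0, 1],
    [0, 0, 0, 0, 0, 0, 1]
  ]
}}

```text
clock: 6.85
position: [0.6159, 0.1689, 0.1317]
eef_rot: [-3.14, 0.02, 0.227]
contact_force: [0.2, -0.2, -3.1]
opening: 0.0342
```

```bash
python3 -c "
from h import *
go(.6205,.1731,.0193,13)
im=grab_frame('wrist'); cv2.imwrite('pics/w5.png',im)
"
```

```text
t=6.85 pos [0.6159 0.1689 0.1317] rpy [-179.9     1.13   13.02] open 0.0342 F [ 0.2 -0.2 -3.1]
  shift mm [  7.6  -2.8 112.3] turn deg [-0.1   1.13  0.01]
```

View pics/w5.png

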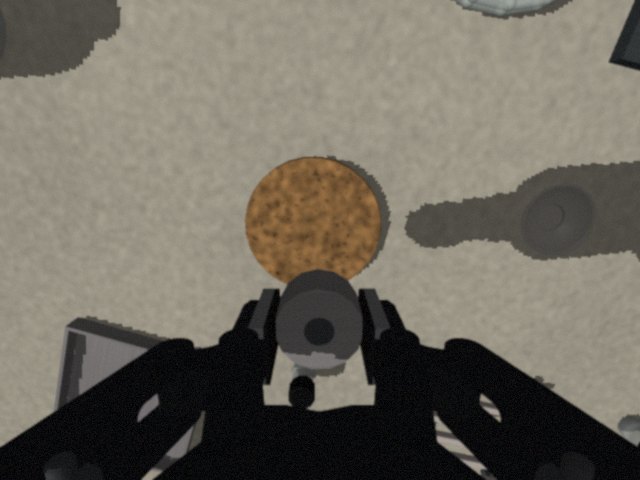

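{"method": "jog_arm", "body": {
  "steps": [
    [0.007, -0.003, 0.02, 0, 1.1, 0, 1],
    [0, 0, 0.03, 0, 0, 0, 1],
    [0, 0, 0.02, 0, 0, 0, 1],
    [0, 0, 0.005, 0, 0, 0, 1],
    [0, 0, 0, 0, 0, 0, 1]
  ]
}}

```text
clock: 7.52
position: [0.6243, 0.168, 0.0578]
eef_rot: [3.141, -0.005, 0.219]
contact_force: [-0.2, 0.5, -1.8]
opening: 0.0337
```

```bash
python3 -c "
from h import *
go(.6205,.1731,.0193,13)
"
```

```text
t=7.53 pos [0.6243 0.168  0.0578] rpy [179.96  -0.29  12.55] open 0.0337 F [-0.2  0.5 -1.8]
  shift mm [-2.8 -5.9 38.5] turn deg [ 0.04 -0.29 -0.45]
```

{"method": "jog_arm", "body": {
  "steps": [
    [-0.003, -0.006, 0.01, 0, -0.3, -0.4, 1],
    [0, 0, 0.012, 0, 0, 0, 1],
    [0, 0, 0.006, 0, 0, 0, 1],
    [0, 0, 0, 0, 0, 0, 1]
  ]
}}

```text
clock: 8.02
position: [0.6209, 0.1743, 0.0297]
eef_rot: [3.141, -0.003, 0.227]
contact_force: [0.5, 0.2, -1.8]
opening: 0.034
```

```bash
python3 -c "
from h import *
go(.6205,.1731,.0193,13)
"
```

```text
t=8.03 pos [0.6209 0.1743 0.0297] rpy [ 1.7999e+02 -1.4000e-01  1.3010e+01] open 0.0340 F [ 0.5  0.2 -1.8]
  shift mm [-0.7  1.1 10.4] turn deg [ 0.01 -0.14  0.01]
```

{"method": "jog_arm", "body": {
  "steps": [
    [-0.0007, 0.001, 0.006, 0, -0.1, 0, 1],
    [0, 0, 0.002, 0, 0, 0, 1],
    [0, 0, 0.001, 0, 0, 0, 1],
    [0, 0, 0, 0, 0, 0, 1]
  ]
}}

```text
clock: 8.52
position: [0.621, 0.173, 0.0204]
eef_rot: [3.141, -0.002, 0.227]
contact_force: [-0.6, 0.7, -1.2]
opening: 0.0336
```

{"method": "jog_arm", "body": {
  "steps": [
    [0, 0, 0.001, 0, 0, 0, 1],
    [0, 0, 0.0005, 0, 0, 0, 1]
  ]
}}

```text
clock: 8.78
position: [0.6212, 0.1731, 0.0193]
eef_rot: [3.141, -0.002, 0.227]
contact_force: [-1.1, -1.3, 0.6]
opening: 0.0339
```

{"method": "jog_arm", "body": {
  "steps": [
    [0, 0, 0.0005, 0, 0, 0, 1],
    [0, 0, 0, 0, 0, 0, 1]
  ]
}}

```text
clock: 9.02
position: [0.6213, 0.1731, 0.0194]
eef_rot: [3.141, -0.002, 0.226]
contact_force: [0.0, 0.1, -1.6]
opening: 0.034
```

{"method": "jog_arm", "body": {
  "steps": [
    [0, 0, 0, 0, 0, 0, 0.5],
    [0, 0, 0, 0, 0, 0, 0.42],
    [0, 0, 0, 0, 0, 0, 0.42]
  ]
}}

```text
clock: 9.4
position: [0.6221, 0.1735, 0.0198]
eef_rot: [3.142, -0.004, 0.227]
contact_force: [1.3, -0.1, -0.9]
opening: 0.0495
```

Released; up and back toward the stack.

{"method": "jog_arm", "body": {
  "steps": [
    [0, 0, -0.008, 0, 0, 0, 0.42],
    [0, 0, -0.03, 0, 0, 0, 0.42],
    [0, 0, -0.05, 0, 0, 0, 0.42],
    [0, 0, -0.05, 0, 0, 0, 0.42],
    [0, 0, -0.03, 0, 0, 0, 0.42],
    [-0.02, 0.028, 0, 0, 0, 0, 0.42],
    [-0.035, 0.048, 0, 0, 0, 0, 0.42]
  ]
}}

```text
clock: 10.28
position: [0.5858, 0.0915, 0.197]
eef_rot: [-3.138, -0.011, 0.236]
contact_force: [0.3, -0.4, -1.1]
opening: 0.0498
```

```bash
python3 -c "
from h import *
go(.421,-.309,.22,13)
im=grab_frame('wrist'); cv2.imwrite('pics/w6.png',im)
"
```

```text
t=10.28 pos [0.5858 0.0915 0.197 ] rpy [-179.82   -0.63   13.51] open 0.0498 F [ 0.3 -0.4 -1.1]
  shift mm [-253.6  350.8  -26.8] turn deg [-0.18 -0.63  0.51]
```

View pics/w6.png

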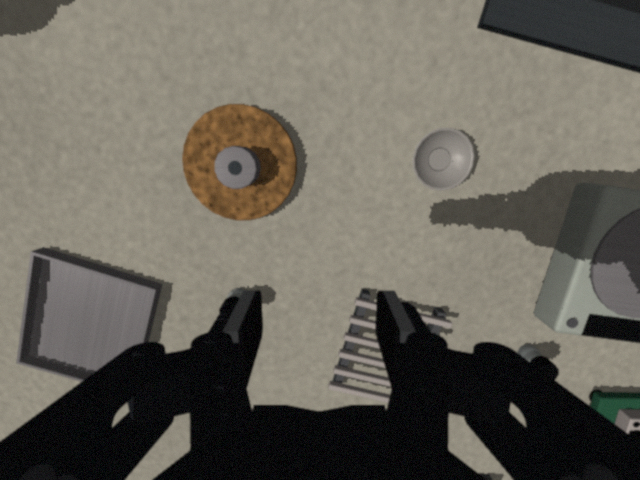

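{"method": "jog_arm", "body": {
  "steps": [
    [-0.03, 0.042, -0.004, 0, 0, 0, 0.42],
    [-0.03, 0.042, -0.004, 0, 0, 0, 0.42],
    [-0.03, 0.042, -0.004, 0, 0, 0, 0.42],
    [-0.03, 0.042, -0.004, 0, 0, 0, 0.42],
    [-0.03, 0.042, -0.004, 0, 0, 0, 0.42],
    [-0.03, 0.042, -0.004, 0, 0, 0, 0.42],
    [-0.03, 0.042, 0, 0, 0, 0, 0.42],
    [-0.03, 0.035, 0, 0, 0, 0, 0.42],
    [-0.01, 0.015, 0, 0, 0, 0, 0.42],
    [0, 0, 0, 0, 0, 0, 0.42]
  ]
}}

```text
clock: 11.58
position: [0.4101, -0.3245, 0.2283]
eef_rot: [3.13, -0.014, 0.22]
contact_force: [-0.4, -0.2, 0.2]
opening: 0.0497
```

```bash
python3 -c "
from h import *
go(.421,-.309,.15,13)
im=grab_frame('top'); cv2.imwrite('pics/t1.png',im); c=calibration('top'); zoom(im,180,150,280,250,5,'pics/t1z.png')
print(proj(c,[.6205,.1731,.038])-[180,150],proj(c,[.6205,.1731,.014])-[180,150])
"
```

```text
t=11.57 pos [ 0.4101 -0.3245  0.2283] rpy [179.35  -0.81  12.59] open 0.0497 F [-0.4 -0.2  0.2]
  shift mm [ 12.9 -13.6  78.4] turn deg [ 0.66 -0.81 -0.41]
[[50.34560896 46.81376548]] [[52.17237244 49.18837539]]
```

View pics/t1z.png

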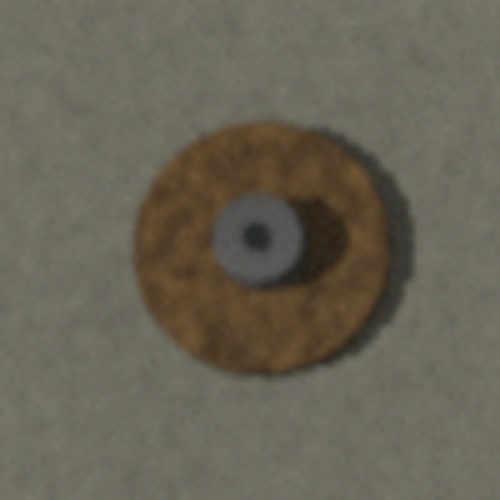

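{"method": "jog_arm", "body": {
  "steps": [
    [0.013, -0.0136, 0.02, 0.6, -0.8, -0.4, 0.42],
    [0, 0, 0.03, 0, 0, 0, 0.42],
    [0, 0, 0.015, 0, 0, 0, 0.42],
    [0, 0, 0, 0, 0, 0, 0.42],
    [0, 0, 0, 0, 0, 0, 0.42]
  ]
}}

```text
clock: 12.25
position: [0.4255, -0.302, 0.1644]
eef_rot: [3.14, -0.005, 0.237]
contact_force: [0.2, 0.2, 0.4]
opening: 0.0497
```

```bash
python3 -c "
from h import *
import pickle
go(.421,-.309,.15,13)
pickle.dump(calibration('wrist'),open('c2.pkl','wb'))
im=grab_frame('wrist'); cv2.imwrite('pics/w7.png',im); zoom(im,245,140,405,300,3.7,'pics/w7z.png')
"
```

```text
t=12.25 pos [ 0.4255 -0.302   0.1644] rpy [179.88  -0.28  13.6 ] open 0.0497 F [0.2 0.2 0.4]
  shift mm [-6.   5.7 14.4] turn deg [ 0.11 -0.28  0.6 ]
```

View pics/w7z.png

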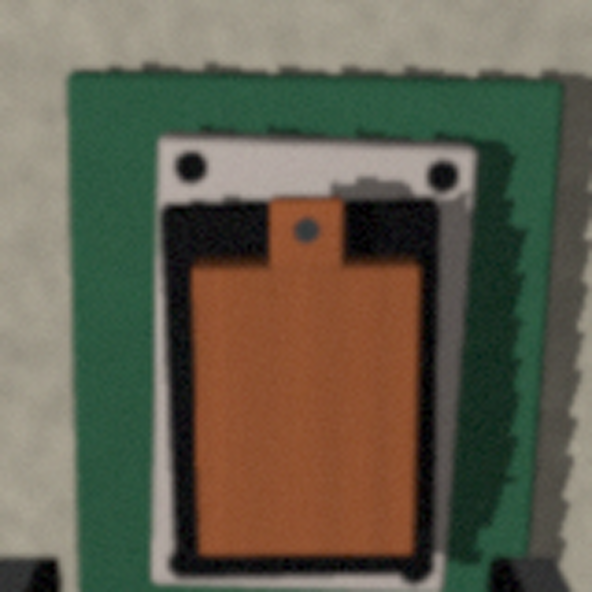

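```bash
cat > meas.py <<'E'
from h import *
import pickle
def rep(n,pk,uv,z,ox,oy,k):
    c=pickle.load(open(pk,"rb"))
    uv=[(x/k+ox-.5+.5/k,y/k+oy-.5+.5/k) for x,y in uv]
    P=ray(c,uv,z)[:,:2]; TL,TR,BL,BR=P
    a=lambda v:np.degrees(np.arctan2(v[1],v[0])).round(1)
    print(n,P.mean(0).round(4),"yaw",a(TL-BL),a(TR-BR),(a(TL-TR)-90).round(1),(a(BL-BR)-90).round(1),"len",[float(np.linalg.norm(v).round(4)) for v in(TL-BL,TR-BR,TL-TR,BL-BR)])
E
python3 -c "
from meas import *
rep('copper','c2.pkl',[(189,262),(421,263),(195,556),(416,555)],.06,245,140,3.7)
rep('graph','c2.pkl',[(162,204),(438,202),(172,574),(430,574)],.048,245,140,3.7)
rep('endp','c2.pkl',[(158,135),(474,145),(152,583),(441,583)],.036,245,140,3.7)
"
```

```text
copper [ 0.4212 -0.3085] yaw 13.8 14.4 13.4 13.9 len [0.0605, 0.0601, 0.0443, 0.045]
graph [ 0.4213 -0.3078] yaw 13.8 14.3 14.0 13.6 len [0.0792, 0.0796, 0.0546, 0.0553]
endp [ 0.4234 -0.3087] yaw 11.5 11.6 11.8 13.6 len [0.0992, 0.0972, 0.0647, 0.0649]
```

{"method": "jog_arm", "body": {
  "steps": [
    [-0.006, 0.006, 0.03, 0.1, -0.3, -0.3, 0.4],
    [0, 0, 0.03, 0, 0, 0, 0.4],
    [0, 0, 0.01, 0, 0, 0, 0.4],
    [0, 0, 0, 0, 0, 0, 0.4]
  ]
}}

```text
clock: 12.8
position: [0.4242, -0.312, 0.0973]
eef_rot: [3.134, -0.006, 0.242]
contact_force: [-0.1, 0.4, 0.7]
opening: 0.0511
```

```bash
python3 -c "
from h import *
go(.4212,-.3085,.0487,13.9)
"
```

```text
t=12.80 pos [ 0.4242 -0.312   0.0973] rpy [179.56  -0.34  13.85] open 0.0511 F [-0.1  0.4  0.7]
  shift mm [-2.4 -4.5 48.6] turn deg [ 0.44 -0.34 -0.05]
```

{"method": "jog_arm", "body": {
  "steps": [
    [-0.0024, -0.0045, 0.01, 0.4, -0.3, 0, 0.4],
    [0, 0, 0.01, 0, 0, 0, 0.4],
    [0, 0, 0.005, 0, 0, 0, 0.4],
    [0, 0, 0, 0, 0, 0, 0.4]
  ]
}}

```text
clock: 13.3
position: [0.4222, -0.3088, 0.073]
eef_rot: [3.138, -0.003, 0.242]
contact_force: [0.6, 0.3, 0.7]
opening: 0.0515
```

```bash
python3 -c "
from h import *
go(.4212,-.3085,.0487,13.9)
"
```

```text
t=13.30 pos [ 0.4222 -0.3088  0.073 ] rpy [179.8   -0.19  13.85] open 0.0515 F [0.6 0.3 0.7]
  shift mm [-1.  -0.6 24.2] turn deg [ 0.2  -0.19 -0.05]
```

{"method": "jog_arm", "body": {
  "steps": [
    [-0.001, -0.0006, 0.005, 0.2, -0.2, 0, 0.4],
    [0, 0, 0.005, 0, 0, 0, 0.4],
    [0, 0, 0.004, 0, 0, 0, 0.4],
    [0, 0, 0.002, 0, 0, 0, 0.4],
    [0, 0, 0, 0, 0, 0, 0.4]
  ]
}}

```text
clock: 13.92
position: [0.4213, -0.3087, 0.056]
eef_rot: [3.141, 0.0, 0.242]
contact_force: [-0.8, 0.4, 0.6]
opening: 0.0512
```

```bash
python3 -c "
from h import *
go(.4212,-.3085,.0487,13.9)
im=grab_frame('wrist'); cv2.imwrite('pics/w8.png',im); zoom(im,200,180,440,360,3.2,'pics/w8z.png')
"
```

```text
t=13.93 pos [ 0.4213 -0.3087  0.056 ] rpy [1.7999e+02 1.0000e-02 1.3850e+01] open 0.0512 F [-0.8  0.4  0.6]
  shift mm [-0.  -0.2  7.3] turn deg [ 0.01  0.01 -0.05]
```

View pics/w8z.png

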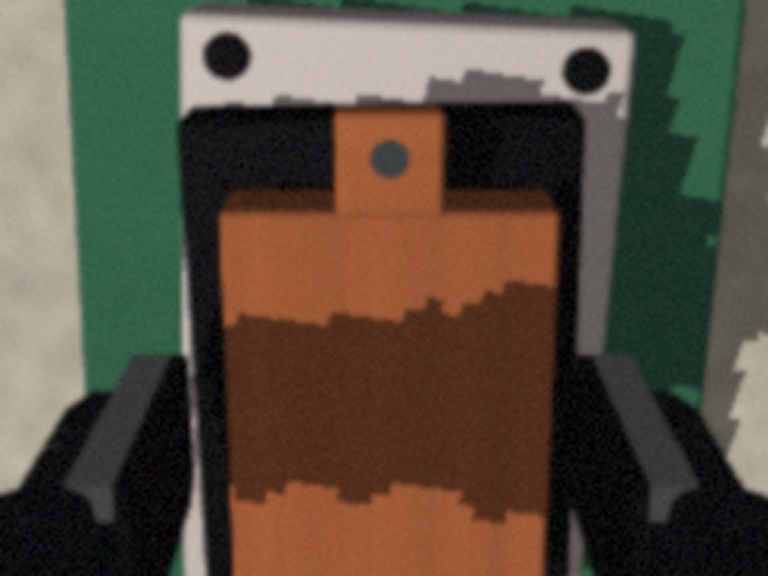

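{"method": "jog_arm", "body": {
  "steps": [
    [0, 0.0005, 0.004, 0, 0, 0, 0.4],
    [0, 0, 0.003, 0, 0, 0, 0.4],
    [0, 0, 0, 0, 0, 0, 0.4]
  ]
}}

```text
clock: 14.35
position: [0.4216, -0.3093, 0.0489]
eef_rot: [3.141, -0.0, 0.242]
contact_force: [0.3, -0.2, -0.3]
opening: 0.0513
```

{"method": "jog_arm", "body": {
  "steps": [
    [0, 0, 0.0005, 0, 0, 0, 0.44],
    [0, 0, 0, 0, 0, 0, 0.5],
    [0, 0, 0, 0, 0, 0, 0.6],
    [0, 0, 0, 0, 0, 0, 1],
    [0, 0, 0, 0, 0, 0, 1]
  ]
}}

```text
clock: 14.98
position: [0.4218, -0.3095, 0.0488]
eef_rot: [3.14, -0.001, 0.242]
contact_force: [0.7, -0.6, 2.1]
opening: 0.0422
```

```bash
python3 -c "
from h import *
go(.4212,-.3085,.0487,13.9)
im=grab_frame('wrist'); cv2.imwrite('pics/w9.png',im); zoom(im,200,180,440,360,3.2,'pics/w9z.png')
"
```

```text
t=14.97 pos [ 0.4218 -0.3095  0.0488] rpy [ 1.7993e+02 -4.0000e-02  1.3840e+01] open 0.0422 F [ 0.7 -0.6  2.1]
  shift mm [-0.3 -1.1  0.1] turn deg [ 0.07 -0.04 -0.06]
```

View pics/w9z.png

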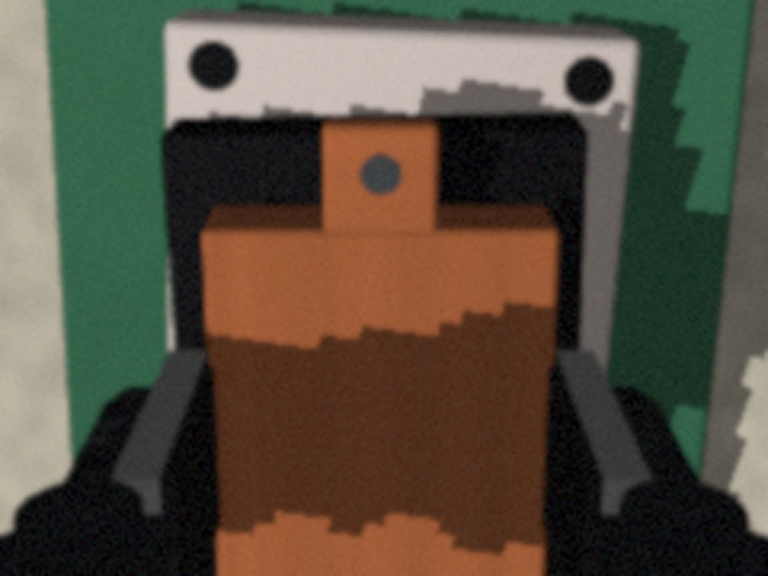

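{"method": "jog_arm", "body": {
  "steps": [
    [0, 0, -0.004, 0, 0, 0, 1],
    [0, 0, -0.008, 0, 0, 0, 1],
    [0, 0, -0.02, 0, 0, 0, 1],
    [0, 0, -0.035, 0, 0, 0, 1],
    [0, 0, -0.03, 0, 0, 0, 1],
    [0, 0, -0.01, 0, 0, 0, 1],
    [0, 0, 0, 0, 0, 0, 1]
  ]
}}

```text
clock: 15.9
position: [0.42, -0.3082, 0.1584]
eef_rot: [-3.139, 0.002, 0.242]
contact_force: [0.5, 0.1, -2.4]
opening: 0.0423
```

```bash
python3 -c "
from h import *
import pickle
go(.4677,-.0119,.15,-1)
pickle.dump(calibration('wrist'),open('c3.pkl','wb'))
im=grab_frame('wrist'); cv2.imwrite('pics/w10.png',im)
"
```

```text
t=15.90 pos [ 0.42   -0.3082  0.1584] rpy [-1.7988e+02  1.3000e-01  1.3860e+01] open 0.0423 F [ 0.5  0.1 -2.4]
  shift mm [ 117.3 -276.3    8.7] turn deg [-0.11  0.14 14.86]
```

View pics/w10.png

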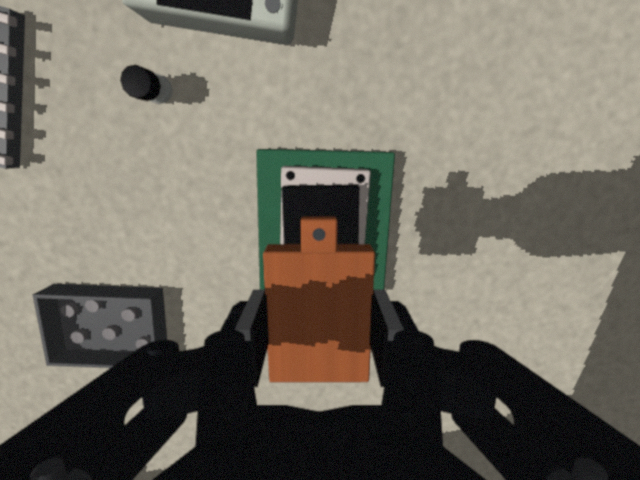

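```bash
python3 -c "
from meas import *
rep('copper','c3.pkl',[(265,252),(375,252),(269,382),(369,382)],.1696,.5-.5,0,1)
"
```

```text
copper [ 0.4194 -0.3077] yaw 13.1 13.9 13.9 14.0 len [0.0589, 0.0589, 0.0426, 0.0433]
```

{"method": "jog_arm", "body": {
  "steps": [
    [0.008, -0.02, 0, 0, 0, 0, 1],
    [0.015, -0.035, 0, 0, 0, 0, 1],
    [0.016, -0.037, 0, 0, 0, 0, 1],
    [0.016, -0.037, 0, 0, 0, 0, 1],
    [0.016, -0.037, 0, 0, 0, 0, 1],
    [0.015, -0.036, 0, 0, 0, 0, 1],
    [0.013, -0.03, 0, 0, 0, 0, 1],
    [0.008, -0.02, 0, 0, 0, 5, 1],
    [0, 0, 0, 0, 0, 5, 1],
    [0, 0, 0, 0, 0, 4, 1]
  ]
}}

```text
clock: 17.2
position: [0.4561, -0.0275, 0.1448]
eef_rot: [-3.132, 0.029, -0.01]
contact_force: [0.6, -1.0, -1.6]
opening: 0.0423
```

```bash
python3 -c "
from h import *
go(.4677,-.0119,.05,-1)
"
```

```text
t=17.20 pos [ 0.4561 -0.0275  0.1448] rpy [-179.45    1.64   -0.57] open 0.0423 F [ 0.6 -1.  -1.6]
  shift mm [ 14.1 -14.8  94.6] turn deg [-0.55  1.64  0.42]
```

{"method": "jog_arm", "body": {
  "steps": [
    [0.014, -0.015, 0, -0.5, 1.6, 0.4, 1],
    [0, 0, 0.02, 0, 0, 0, 1],
    [0, 0, 0.015, 0, 0, 0, 1],
    [0, 0, 0, 0, 0, 0, 1]
  ]
}}

```text
clock: 17.7
position: [0.4674, -0.0121, 0.104]
eef_rot: [-3.141, 0.009, -0.017]
contact_force: [-0.3, -0.1, -2.0]
opening: 0.0422
```

```bash
python3 -c "
from h import *
import pickle
go(.4680,-.0119,.0228,-1)
pickle.dump(calibration('wrist'),open('c4.pkl','wb'))
im=grab_frame('wrist'); cv2.imwrite('pics/w11.png',im)
"
```

```text
t=17.70 pos [ 0.4674 -0.0121  0.104 ] rpy [-179.95    0.51   -1.  ] open 0.0422 F [-0.3 -0.1 -2. ]
  shift mm [ 1.3 -0.2 81.2] turn deg [-0.05  0.51  0.  ]
```

View pics/w11.png

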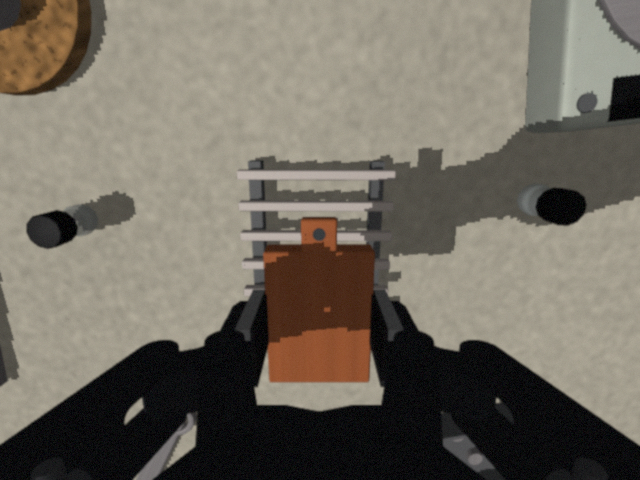

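```bash
python3 -c "
from h import *
import pickle
c=pickle.load(open('c4.pkl','rb'))
print(ray(c,[(238.5,174.5),(395.5,174.5),(240,206),(393.5,206),(241.5,236)],.022).round(4))"
```

```text
[[ 0.5182  0.038   0.022 ]
 [ 0.5166 -0.0598  0.022 ]
 [ 0.4984  0.0387  0.022 ]
 [ 0.4968 -0.0594  0.022 ]
 [ 0.4786  0.0393  0.022 ]]
```

{"method": "jog_arm", "body": {
  "steps": [
    [0.0005, 0, 0.02, 0, 0.5, 0, 1],
    [0, 0, 0.02, 0, 0, 0, 1],
    [0, 0, 0.01, 0, 0, 0, 1],
    [0, 0, 0.003, 0, 0, 0, 1],
    [0, 0, 0, 0, 0, 0, 1]
  ]
}}

```text
clock: 18.38
position: [0.4712, -0.0129, 0.0526]
eef_rot: [-3.141, -0.007, -0.02]
contact_force: [1.0, 0.5, -1.7]
opening: 0.0421
```

```bash
python3 -c "
from h import *
go(.4680,-.0119,.0228,-1)
"
```

```text
t=18.38 pos [ 0.4712 -0.0129  0.0526] rpy [-179.95   -0.41   -1.12] open 0.0421 F [ 1.   0.5 -1.7]
  shift mm [-3.4 -0.9 29.7] turn deg [-0.05 -0.41 -0.12]
```

{"method": "jog_arm", "body": {
  "steps": [
    [-0.0034, -0.0012, 0.006, 0, -0.4, -0.1, 1],
    [0, 0, 0.008, 0, 0, 0, 1],
    [0, 0, 0.004, 0, 0, 0, 1],
    [0, 0, 0.002, 0, 0, 0, 1],
    [0, 0, 0, 0, 0, 0, 1]
  ]
}}

```text
clock: 19.0
position: [0.4685, -0.0115, 0.0322]
eef_rot: [-3.141, -0.002, -0.018]
contact_force: [0.4, -0.3, -1.4]
opening: 0.0422
```

```bash
python3 -c "
from h import *
go(.4680,-.0115,.0228,-1)
"
```

```text
t=19.00 pos [ 0.4685 -0.0115  0.0322] rpy [-1.7995e+02 -1.1000e-01 -1.0100e+00] open 0.0422 F [ 0.4 -0.3 -1.4]
  shift mm [-0.5  0.1  9.4] turn deg [-0.05 -0.11 -0.01]
```

{"method": "jog_arm", "body": {
  "steps": [
    [-0.0005, 0, 0.005, -0.1, -0.1, 0, 1],
    [0, 0, 0.002, 0, 0, 0, 1],
    [0, 0, 0.001, 0, 0, 0, 1],
    [0, 0, 0, 0, 0, 0, 1]
  ]
}}

```text
clock: 19.5
position: [0.4682, -0.0114, 0.0238]
eef_rot: [3.141, -0.001, -0.018]
contact_force: [-0.7, 1.2, -2.3]
opening: 0.042
```

{"method": "jog_arm", "body": {
  "steps": [
    [0, 0, 0.0008, 0, 0, 0, 1],
    [0, 0, 0.0005, 0, 0, 0, 1]
  ]
}}

```text
clock: 19.75
position: [0.4684, -0.0114, 0.0227]
eef_rot: [3.14, -0.001, -0.018]
contact_force: [-1.8, 0.6, 3.4]
opening: 0.0425
```

{"method": "jog_arm", "body": {
  "steps": [
    [0, 0, 0, 0, 0, 0, 0.48],
    [0, 0, 0, 0, 0, 0, 0.4],
    [0, 0, 0, 0, 0, 0, 0.38],
    [0, 0, -0.005, 0, 0, 0, 0.36],
    [0, 0, -0.02, 0, 0, 0, 0.3],
    [0, 0, -0.04, 0, 0, 0, 0.25],
    [0, 0, -0.05, 0, 0, 0, 0.25],
    [0, 0, -0.03, 0, 0, 0, 0.25]
  ]
}}

```text
clock: 20.75
position: [0.4674, -0.0111, 0.1716]
eef_rot: [3.141, 0.002, -0.017]
contact_force: [0.4, -0.5, -0.6]
opening: 0.0645
```

```bash
python3 -c "
from h import *
go(.4213,-.3078,.15,13.9)
im=grab_frame('wrist'); cv2.imwrite('pics/w12.png',im)
"
```

```text
t=20.75 pos [ 0.4674 -0.0111  0.1716] rpy [ 1.7996e+02  1.4000e-01 -9.8000e-01] open 0.0645 F [ 0.4 -0.5 -0.6]
  shift mm [-41.  297.5  21.9] turn deg [  0.02   0.14 -14.88]
```

View pics/w12.png

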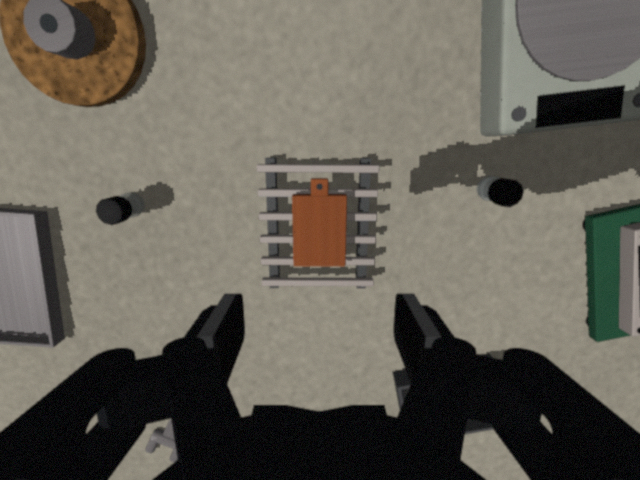

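{"method": "jog_arm", "body": {
  "steps": [
    [-0.004, 0.03, 0, 0, 0, 0, 0.25],
    [-0.006, 0.042, 0, 0, 0, 0, 0.25],
    [-0.006, 0.042, 0, 0, 0, 0, 0.25],
    [-0.006, 0.042, 0, 0, 0, 0, 0.25],
    [-0.006, 0.042, 0, 0, 0, 0, 0.25],
    [-0.006, 0.042, 0, 0, 0, 0, 0.25],
    [-0.005, 0.035, 0, 0, 0, -5, 0.25],
    [0, 0.01, 0, 0, 0, -5, 0.25],
    [0, 0, 0, 0, 0, -5, 0.25],
    [0, 0, 0, 0, 0, 0, 0.25]
  ]
}}

```text
clock: 22.05
position: [0.4263, -0.304, 0.1784]
eef_rot: [3.136, -0.011, 0.254]
contact_force: [-0.1, 0.1, 0.2]
opening: 0.0641
```

```bash
python3 -c "
from h import *
go(.4213,-.3078,.15,13.9)
"
```

```text
t=22.05 pos [ 0.4263 -0.304   0.1784] rpy [179.7   -0.61  14.56] open 0.0641 F [-0.1  0.1  0.2]
  shift mm [-6.1  2.3 28.3] turn deg [ 0.3  -0.61  0.66]
```

{"method": "jog_arm", "body": {
  "steps": [
    [-0.005, 0.001, 0.015, 0.3, -0.6, 0.6, 0.25],
    [0, 0, 0.01, 0, 0, 0, 0.25],
    [0, 0, 0, 0, 0, 0, 0.25],
    [0, 0, 0, 0, 0, 0, 0.25]
  ]
}}

```text
clock: 22.55
position: [0.4212, -0.3052, 0.1509]
eef_rot: [-3.14, 0.002, 0.242]
contact_force: [0.8, 0.8, -0.4]
opening: 0.0643
```

```bash
python3 -c "
from h import *
import pickle
go(.4213,-.3078,.15,13.9)
pickle.dump(calibration('wrist'),open('c5.pkl','wb'))
im=grab_frame('wrist'); cv2.imwrite('pics/w13.png',im); zoom(im,245,140,405,300,3.7,'pics/w13z.png')
"
```

```text
t=22.55 pos [ 0.4212 -0.3052  0.1509] rpy [-1.799e+02  1.000e-01  1.385e+01] open 0.0643 F [ 0.8  0.8 -0.4]
  shift mm [-0.5  2.5  0.8] turn deg [-0.1   0.1  -0.05]
```

View pics/w13z.png

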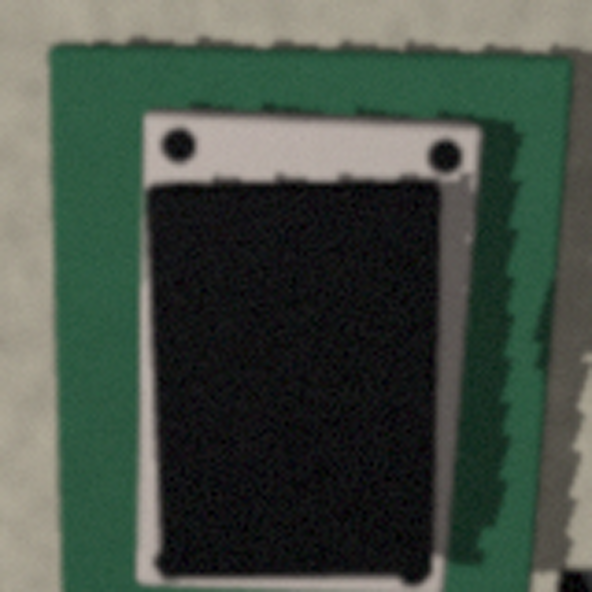

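```bash
python3 -c "
from meas import *
rep('graph','c5.pkl',[(149,188),(441,186),(161,576),(432,574)],.048,245,140,3.7)
rep('endp','c5.pkl',[(143,114),(480,126),(138,585),(443,590)],.036,245,140,3.7)
"
```

```text
graph [ 0.4211 -0.3083] yaw 14.1 14.5 14.3 14.4 len [0.0786, 0.0785, 0.0545, 0.0551]
endp [ 0.4229 -0.3091] yaw 11.7 11.7 11.9 12.9 len [0.0989, 0.0977, 0.0651, 0.0652]
```

{"method": "jog_arm", "body": {
  "steps": [
    [-0.0005, 0.0025, 0.03, 0, 0, -0.4, 0.25],
    [0, 0, 0.03, 0, 0, 0, 0.25],
    [0, 0, 0.01, 0, 0, 0, 0.25],
    [0, 0, 0, 0, 0, 0, 0.25]
  ]
}}

```text
clock: 23.1
position: [0.4236, -0.3087, 0.0815]
eef_rot: [3.139, -0.002, 0.249]
contact_force: [0.1, -1.8, 0.7]
opening: 0.064
```

```bash
python3 -c "
from h import *
go(.4210,-.3080,.0355,14.3)
"
```

```text
t=23.10 pos [ 0.4236 -0.3087  0.0815] rpy [ 1.7985e+02 -1.3000e-01  1.4290e+01] open 0.0640 F [ 0.1 -1.8  0.7]
  shift mm [-2.4 -1.4 46. ] turn deg [ 0.15 -0.13 -0.01]
```

{"method": "jog_arm", "body": {
  "steps": [
    [-0.0025, -0.0014, 0.012, 0.1, -0.1, 0, 0.25],
    [0, 0, 0.012, 0, 0, 0, 0.25],
    [0, 0, 0.006, 0, 0, 0, 0.25],
    [0, 0, 0, 0, 0, 0, 0.25]
  ]
}}

```text
clock: 23.6
position: [0.422, -0.3088, 0.0515]
eef_rot: [3.138, -0.003, 0.249]
contact_force: [-0.1, 0.0, 0.1]
opening: 0.0642
```

```bash
python3 -c "
from h import *
go(.4210,-.3080,.0355,14.3)
im=grab_frame('wrist'); cv2.imwrite('pics/w14.png',im); zoom(im,200,180,440,360,3.2,'pics/w14z.png')
"
```

```text
t=23.60 pos [ 0.422  -0.3088  0.0515] rpy [ 1.7979e+02 -1.7000e-01  1.4280e+01] open 0.0642 F [-0.1  0.   0.1]
  shift mm [-0.8 -1.1 16. ] turn deg [ 0.21 -0.17 -0.02]
```

View pics/w14z.png

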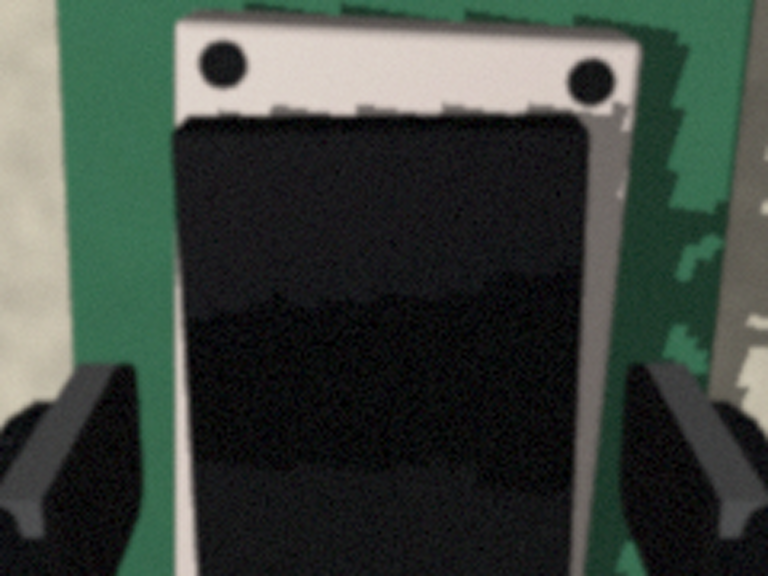

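{"method": "jog_arm", "body": {
  "steps": [
    [-0.0008, -0.0004, 0.008, 0.2, -0.2, 0, 0.25],
    [0, 0, 0.005, 0, 0, 0, 0.25],
    [0, 0, 0.002, 0, 0, 0, 0.25],
    [0, 0, 0, 0, 0, 0, 0.25]
  ]
}}

```text
clock: 24.15
position: [0.4217, -0.309, 0.0362]
eef_rot: [3.141, -0.0, 0.249]
contact_force: [0.4, -0.6, -0.7]
opening: 0.064
```

```bash
python3 -c "
from h import *
go(.4210,-.3080,.0355,14.3)
im=grab_frame('wrist'); cv2.imwrite('pics/w15.png',im); zoom(im,200,180,440,360,3.2,'pics/w15z.png')
"
```

```text
t=24.15 pos [ 0.4217 -0.309   0.0362] rpy [ 1.7994e+02 -1.0000e-02  1.4280e+01] open 0.0640 F [ 0.4 -0.6 -0.7]
  shift mm [-0.4 -1.1  0.7] turn deg [ 0.06 -0.01 -0.02]
```

View pics/w15z.png

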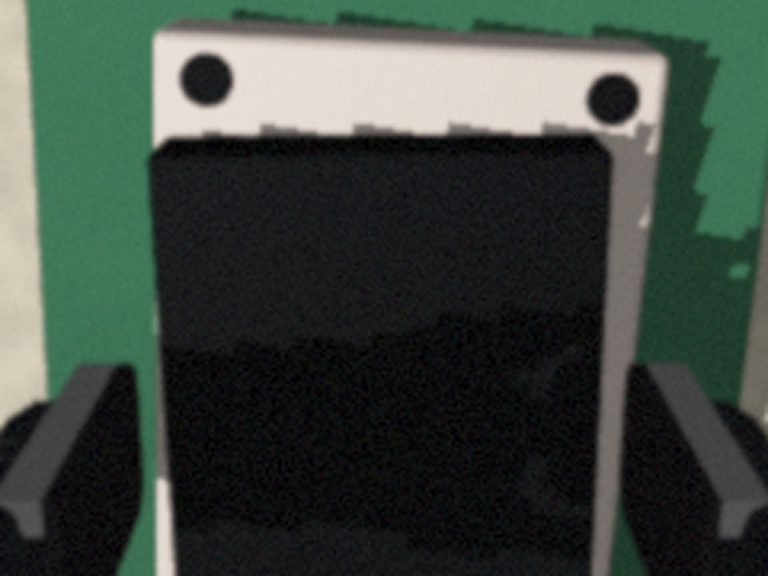

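{"method": "jog_arm", "body": {
  "steps": [
    [0, 0, 0.0005, 0, 0, 0, 0.3],
    [0, 0, 0, 0, 0, 0, 0.35],
    [0, 0, 0, 0, 0, 0, 0.4],
    [0, 0, 0, 0, 0, 0, 0.6],
    [0, 0, 0, 0, 0, 0, 1],
    [0, 0, 0, 0, 0, 0, 1]
  ]
}}

```text
clock: 24.95
position: [0.422, -0.3091, 0.0365]
eef_rot: [3.14, -0.001, 0.249]
contact_force: [-0.2, 0.6, 1.1]
opening: 0.054
```

```bash
python3 -c "
from h import *
go(.4210,-.3080,.0355,14.3)
"
```

```text
t=24.95 pos [ 0.422  -0.3091  0.0365] rpy [ 1.799e+02 -5.000e-02  1.427e+01] open 0.0540 F [-0.2  0.6  1.1]
  shift mm [-0.7 -1.3  1. ] turn deg [ 0.1  -0.05 -0.03]
```

{"method": "jog_arm", "body": {
  "steps": [
    [0, 0, -0.004, 0, 0, 0, 1],
    [0, 0, -0.008, 0, 0, 0, 1],
    [0, 0, -0.02, 0, 0, 0, 1],
    [0, 0, -0.035, 0, 0, 0, 1],
    [0, 0, -0.03, 0, 0, 0, 1],
    [0, 0, -0.02, 0, 0, 0, 1],
    [0, 0, 0, 0, 0, 0, 1]
  ]
}}

```text
clock: 25.82
position: [0.4215, -0.3088, 0.1585]
eef_rot: [3.14, -0.001, 0.249]
contact_force: [0.4, 1.0, -1.1]
opening: 0.0539
```

```bash
python3 -c "
from h import *
import pickle
go(.6271,-.1937,.15,4.5)
pickle.dump(calibration('wrist'),open('c6.pkl','wb'))
im=grab_frame('wrist'); cv2.imwrite('pics/w16.png',im)
"
```

```text
t=25.82 pos [ 0.4215 -0.3088  0.1585] rpy [ 1.7989e+02 -7.0000e-02  1.4280e+01] open 0.0539 F [ 0.4  1.  -1.1]
  shift mm [227.6 -60.8   8.6] turn deg [ 0.11 -0.08  9.78]
```

View pics/w16.png

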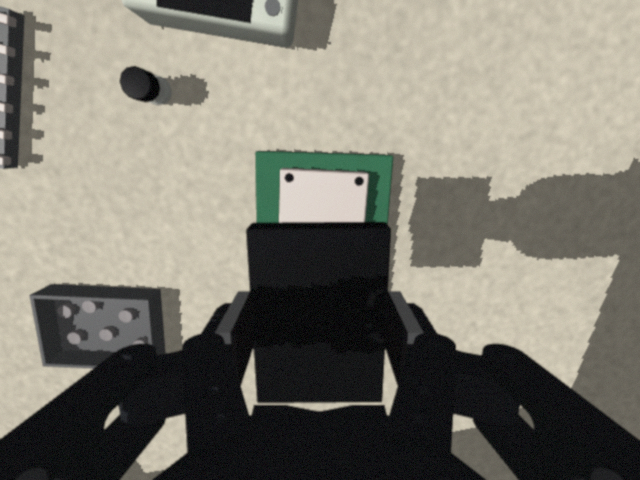

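```bash
python3 -c "
from meas import *
rep('g','c6.pkl',[(247,230),(390,230),(257,402),(384,401.5)],.170,0,0,1)
"
```

```text
g [ 0.4204 -0.3084] yaw 14.4 15.5 14.3 14.5 len [0.0777, 0.0775, 0.0543, 0.0558]
```

{"method": "jog_arm", "body": {
  "steps": [
    [0.018, -0.005, 0, 0, 0, 0, 1],
    [0.03, -0.008, 0, 0, 0, 0, 1],
    [0.035, -0.009, 0, 0, 0, 0, 1],
    [0.035, -0.009, 0, 0, 0, 0, 1],
    [0.033, -0.009, 0, 0, 0, 0, 1],
    [0.03, -0.008, 0, 0, 0, 3, 1],
    [0.02, -0.005, 0, 0, 0, 3, 1],
    [0.01, 0, 0, 0, 0, 3, 1],
    [0, 0, 0, 0, 0, 0, 1]
  ]
}}

```text
clock: 27.0
position: [0.622, -0.1903, 0.1435]
eef_rot: [-3.128, 0.014, 0.096]
contact_force: [0.6, 0.3, -0.4]
opening: 0.0545
```

```bash
python3 -c "
from h import *
go(.6271,-.1937,.12,4.5)
"
```

```text
t=27.00 pos [ 0.622  -0.1903  0.1435] rpy [-179.21    0.77    5.5 ] open 0.0545 F [ 0.6  0.3 -0.4]
  shift mm [ 5.   4.2 23.4] turn deg [-0.78  0.78  1.  ]
```

{"method": "jog_arm", "body": {
  "steps": [
    [0.005, 0.004, 0.01, -0.8, 0.8, 1, 1],
    [0, 0, 0.01, 0, 0, 0, 1],
    [0, 0, 0, 0, 0, 0, 1],
    [0, 0, 0, 0, 0, 0, 1]
  ]
}}

```text
clock: 27.5
position: [0.6256, -0.1936, 0.1197]
eef_rot: [-3.142, 0.003, 0.078]
contact_force: [0.9, 0.2, -0.5]
opening: 0.054
```

```bash
python3 -c "
from h import *
go(.6284,-.1940,.0545,4.5)
import pickle
pickle.dump(calibration('wrist'),open('c7.pkl','wb'))
im=grab_frame('wrist'); cv2.imwrite('pics/w17.png',im)
"
```

```text
t=27.50 pos [ 0.6256 -0.1936  0.1197] rpy [-1.80e+02  1.70e-01  4.47e+00] open 0.0540 F [ 0.9  0.2 -0.5]
  shift mm [ 3.   0.6 65.2] turn deg [-0.    0.17 -0.03]
```

View pics/w17.png

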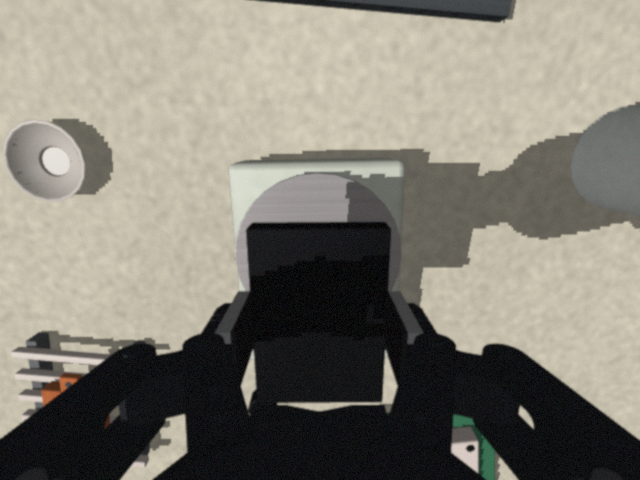

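```bash
python3 -c "
from h import *
import pickle
c=pickle.load(open('c7.pkl','rb'))
print(ray(c,[(236,249),(401,249),(320,173)],.054).round(4))"
```

```text
[[ 0.6284 -0.1415  0.054 ]
 [ 0.6363 -0.2425  0.054 ]
 [ 0.6781 -0.1893  0.054 ]]
```

{"method": "jog_arm", "body": {
  "steps": [
    [0.003, 0.0005, 0.012, 0, 0.1, 0, 1],
    [0, 0, 0.015, 0, 0, 0, 1],
    [0, 0, 0.008, 0, 0, 0, 1],
    [0, 0, 0, 0, 0, 0, 1],
    [0, 0, 0, 0, 0, 0, 1]
  ]
}}

```text
clock: 28.18
position: [0.6284, -0.1943, 0.0821]
eef_rot: [-3.142, 0.001, 0.077]
contact_force: [-0.5, 1.0, -0.4]
opening: 0.0544
```

```bash
python3 -c "
from h import *
go(.6284,-.1940,.0545,4.5)
"
```

```text
t=28.18 pos [ 0.6284 -0.1943  0.0821] rpy [-1.80e+02  8.00e-02  4.43e+00] open 0.0544 F [-0.5  1.  -0.4]
  shift mm [ 0.  -0.3 27.6] turn deg [-0.    0.08 -0.07]
```

{"method": "jog_arm", "body": {
  "steps": [
    [0, -0.001, 0.01, 0, 0.1, 0, 1],
    [0, 0, 0.008, 0, 0, 0, 1],
    [0, 0, 0.004, 0, 0, 0, 1],
    [0, 0, 0.002, 0, 0, 0, 1],
    [0, 0, 0, 0, 0, 0, 1]
  ]
}}

```text
clock: 28.8
position: [0.6287, -0.1933, 0.0569]
eef_rot: [3.141, -0.001, 0.077]
contact_force: [0.3, -0.5, -1.0]
opening: 0.0539
```

```bash
python3 -c "
from h import *
go(.6284,-.1933,.0545,4.5)
"
```

```text
t=28.80 pos [ 0.6287 -0.1933  0.0569] rpy [ 1.7998e+02 -7.0000e-02  4.4400e+00] open 0.0539 F [ 0.3 -0.5 -1. ]
  shift mm [-0.3  0.   2.4] turn deg [ 0.02 -0.07 -0.06]
```

{"method": "jog_arm", "body": {
  "steps": [
    [0, 0, 0.001, 0, 0, 0, 1],
    [0, 0, 0.0007, 0, 0, 0, 1],
    [0, 0, 0, 0, 0, 0, 1]
  ]
}}

```text
clock: 29.18
position: [0.6291, -0.1934, 0.0557]
eef_rot: [3.141, -0.002, 0.077]
contact_force: [0.3, 0.5, -0.7]
opening: 0.0541
```

{"method": "jog_arm", "body": {
  "steps": [
    [0, 0, 0.0007, 0, 0, 0, 1],
    [0, 0, 0.0004, 0, 0, 0, 1]
  ]
}}

```text
clock: 29.42
position: [0.6292, -0.1935, 0.0547]
eef_rot: [3.141, -0.003, 0.077]
contact_force: [0.7, -0.3, -0.6]
opening: 0.054
```

{"method": "jog_arm", "body": {
  "steps": [
    [-0.0005, 0, 0.0005, 0, -0.1, 0, 1],
    [0, 0, 0, 0, 0, 0, 1]
  ]
}}

```text
clock: 29.68
position: [0.6292, -0.1935, 0.0546]
eef_rot: [3.141, -0.002, 0.077]
contact_force: [0.7, -0.6, -0.3]
opening: 0.054
```

{"method": "jog_arm", "body": {
  "steps": [
    [0, 0, 0.0006, 0, 0, 0, 1],
    [0, 0, 0, 0, 0, 0, 1]
  ]
}}

```text
clock: 29.92
position: [0.6291, -0.1935, 0.0546]
eef_rot: [3.141, -0.002, 0.077]
contact_force: [0.1, -1.0, -0.8]
opening: 0.054
```

{"method": "jog_arm", "body": {
  "steps": [
    [0, 0, 0.0008, 0, 0, 0, 1],
    [0, 0, 0.0008, 0, 0, 0, 1]
  ]
}}

```text
clock: 30.18
position: [0.6292, -0.1935, 0.0545]
eef_rot: [3.14, -0.002, 0.077]
contact_force: [-2.8, 1.2, 5.5]
opening: 0.0542
```

In contact (+5.5 N, height stalled). Release.

{"method": "jog_arm", "body": {
  "steps": [
    [0, 0, 0, 0, 0, 0, 0.34],
    [0, 0, 0, 0, 0, 0, 0.27],
    [0, 0, 0, 0, 0, 0, 0.25],
    [0, 0, -0.005, 0, 0, 0, 0.22],
    [0, 0, -0.02, 0, 0, 0, 0.15],
    [0, 0, -0.04, 0, 0, 0, 0.12],
    [0, 0, -0.05, 0, 0, 0, 0.12],
    [0, 0, -0.02, 0, 0, 0, 0.12]
  ]
}}

```text
clock: 31.18
position: [0.6288, -0.1933, 0.1957]
eef_rot: [3.141, -0.002, 0.078]
contact_force: [0.6, -0.4, -0.4]
opening: 0.0749
```

```bash
python3 -c "
from h import *
go(.4229,-.3090,.15,11.8)
im=grab_frame('wrist'); cv2.imwrite('pics/w18.png',im)
"
```

```text
t=31.18 pos [ 0.6288 -0.1933  0.1957] rpy [ 1.7995e+02 -9.0000e-02  4.4400e+00] open 0.0749 F [ 0.6 -0.4 -0.4]
  shift mm [-214.3   99.4   45.5] turn deg [ 0.06 -0.08 -7.36]
```

View pics/w18.png

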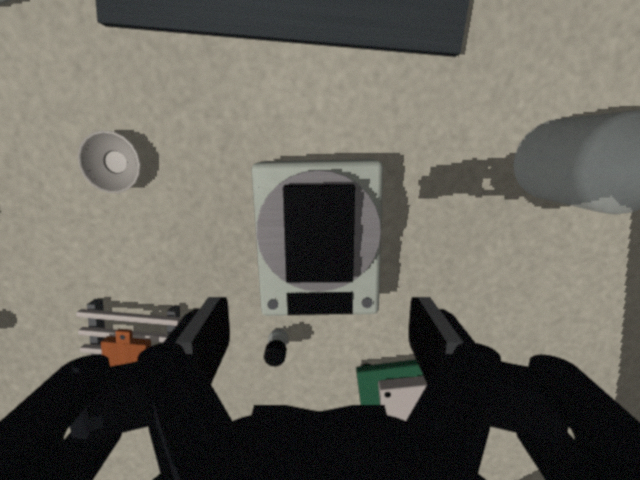

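{"method": "jog_arm", "body": {
  "steps": [
    [-0.02, 0.009, 0, 0, 0, 0, 0.12],
    [-0.032, 0.015, 0, 0, 0, 0, 0.12],
    [-0.036, 0.017, 0.002, 0, 0, 0, 0.12],
    [-0.036, 0.017, 0.004, 0, 0, 0, 0.12],
    [-0.034, 0.016, 0.005, 0, 0, 0, 0.12],
    [-0.03, 0.013, 0.005, 0, 0, -3, 0.12],
    [-0.02, 0.008, 0.005, 0, 0, -4, 0.12],
    [0, 0, 0.005, 0, 0, 0, 0.12],
    [0, 0, 0, 0, 0, 0, 0.12]
  ]
}}

```text
clock: 32.35
position: [0.4095, -0.3106, 0.1661]
eef_rot: [-3.139, 0.007, 0.193]
contact_force: [0.0, 0.2, 0.6]
opening: 0.0753
```

```bash
python3 -c "
from h import *
go(.4229,-.3090,.15,11.8)
"
```

```text
t=32.35 pos [ 0.4095 -0.3106  0.1661] rpy [-179.84    0.42   11.08] open 0.0753 F [0.  0.2 0.6]
  shift mm [13.6  1.  16. ] turn deg [-0.16  0.42 -0.72]
```

{"method": "jog_arm", "body": {
  "steps": [
    [0.013, 0.001, 0.01, -0.1, 0.4, -0.7, 0.12],
    [0, 0, 0.005, 0, 0, 0, 0.12],
    [0, 0, 0, 0, 0, 0, 0.12],
    [0, 0, 0, 0, 0, 0, 0.12]
  ]
}}

```text
clock: 32.85
position: [0.426, -0.3068, 0.1495]
eef_rot: [-3.14, -0.001, 0.211]
contact_force: [0.8, 0.1, 0.1]
opening: 0.0752
```

```bash
python3 -c "
from h import *
import pickle
go(.4229,-.3090,.15,11.8)
pickle.dump(calibration('wrist'),open('c8.pkl','wb'))
im=grab_frame('wrist'); cv2.imwrite('pics/w19.png',im); zoom(im,235,140,405,310,3.5,'pics/w19z.png')
"
```

```text
t=32.85 pos [ 0.426  -0.3068  0.1495] rpy [-1.7989e+02 -6.0000e-02  1.2060e+01] open 0.0752 F [0.8 0.1 0.1]
  shift mm [-3.5  1.5 -0.5] turn deg [-0.11 -0.06  0.26]
```

View pics/w19z.png

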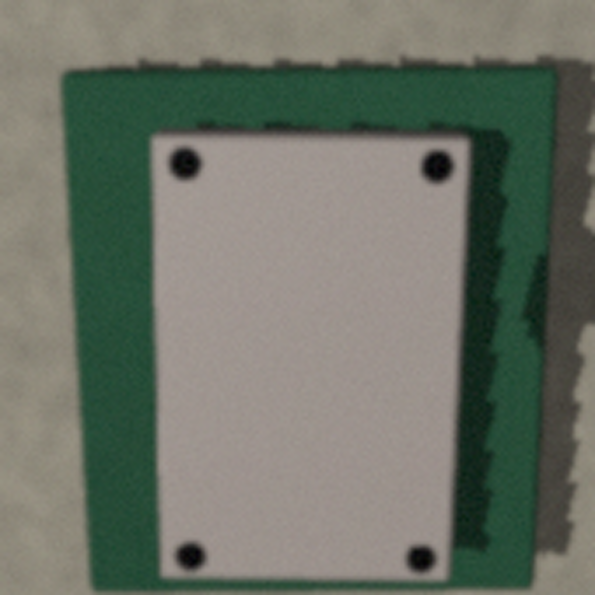

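```bash
python3 -c "
from meas import *
rep('endp','c8.pkl',[(151,134),(470,137),(160,578),(449,580)],.036,235,140,3.5)
rep('holes','c8.pkl',[(184,164),(437,166),(190,556),(421,558)],.036,235,140,3.5)
"
```

```text
endp [ 0.4227 -0.3091] yaw 11.4 11.5 11.6 11.7 len [0.0991, 0.0989, 0.0652, 0.0653]
holes [ 0.4224 -0.3093] yaw 11.6 11.5 11.6 11.6 len [0.0876, 0.0876, 0.052, 0.0519]
```

{"method": "jog_arm", "body": {
  "steps": [
    [-0.0035, 0.0018, 0.03, -0.1, 0, 0.5, 0.12],
    [0, 0, 0.03, 0, 0, 0, 0.12],
    [0, 0, 0.02, 0, 0, 0, 0.12],
    [0, 0, 0, 0, 0, 0, 0.12]
  ]
}}

```text
clock: 33.4
position: [0.4242, -0.3105, 0.0693]
eef_rot: [3.138, -0.004, 0.201]
contact_force: [-0.4, 0.1, 0.4]
opening: 0.0753
```

```bash
python3 -c "
from h import *
go(.4226,-.3092,.018,11.5)
"
```

```text
t=33.40 pos [ 0.4242 -0.3105  0.0693] rpy [179.8   -0.24  11.5 ] open 0.0753 F [-0.4  0.1  0.4]
  shift mm [-1.5 -1.8 51.3] turn deg [ 0.2  -0.24  0.  ]
```

{"method": "jog_arm", "body": {
  "steps": [
    [-0.0015, -0.0018, 0.014, 0.2, -0.2, 0, 0.12],
    [0, 0, 0.012, 0, 0, 0, 0.12],
    [0, 0, 0.008, 0, 0, 0, 0.12],
    [0, 0, 0, 0, 0, 0, 0.12]
  ]
}}

```text
clock: 33.9
position: [0.4237, -0.3099, 0.035]
eef_rot: [3.139, -0.003, 0.2]
contact_force: [-0.7, -0.6, 0.6]
opening: 0.0753
```

```bash
python3 -c "
from h import *
go(.4226,-.3092,.018,11.5)
im=grab_frame('wrist'); cv2.imwrite('pics/w20.png',im); zoom(im,180,180,460,360,2.8,'pics/w20z.png')
"
```

```text
t=33.90 pos [ 0.4237 -0.3099  0.035 ] rpy [ 1.7986e+02 -1.7000e-01  1.1480e+01] open 0.0753 F [-0.7 -0.6  0.6]
  shift mm [-1. -1. 17.] turn deg [ 0.14 -0.17 -0.02]
```

View pics/w20z.png

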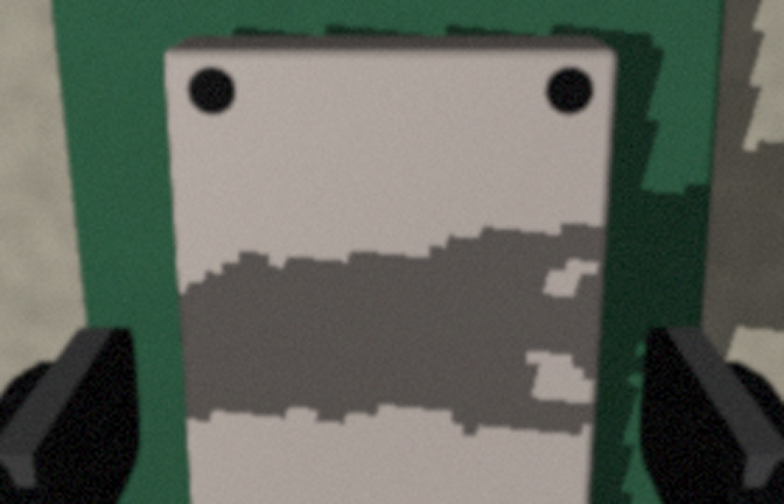

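{"method": "jog_arm", "body": {
  "steps": [
    [-0.001, -0.0003, 0.008, 0.1, -0.2, 0, 0.12],
    [0, 0, 0.005, 0, 0, 0, 0.12],
    [0, 0, 0.002, 0, 0, 0, 0.12],
    [0, 0, 0, 0, 0, 0, 0.12]
  ]
}}

```text
clock: 34.45
position: [0.4233, -0.3104, 0.0199]
eef_rot: [3.14, -0.001, 0.2]
contact_force: [0.1, -0.1, 0.1]
opening: 0.0751
```

{"method": "jog_arm", "body": {
  "steps": [
    [0, 0, 0.0012, 0, 0, 0, 0.15],
    [0, 0, 0, 0, 0, 0, 0.2],
    [0, 0, 0, 0, 0, 0, 0.3],
    [0, 0, 0, 0, 0, 0, 0.6],
    [0, 0, 0, 0, 0, 0, 1],
    [0, 0, 0, 0, 0, 0, 1]
  ]
}}

```text
clock: 35.2
position: [0.4237, -0.3106, 0.0196]
eef_rot: [3.139, -0.001, 0.2]
contact_force: [-0.3, -0.3, 0.4]
opening: 0.0644
```

```bash
python3 -c "
from h import *
go(.4226,-.3092,.018,11.5)
"
```

```text
t=35.20 pos [ 0.4237 -0.3106  0.0196] rpy [ 1.7984e+02 -9.0000e-02  1.1480e+01] open 0.0644 F [-0.3 -0.3  0.4]
  shift mm [-0.8 -1.6  1.6] turn deg [ 0.16 -0.09 -0.02]
```

{"method": "jog_arm", "body": {
  "steps": [
    [0, 0, -0.004, 0, 0, 0, 1],
    [0, 0, -0.008, 0, 0, 0, 1],
    [0, 0, -0.02, 0, 0, 0, 1],
    [0, 0, -0.035, 0, 0, 0, 1],
    [0, 0, -0.035, 0, 0, 0, 1],
    [0, 0, -0.02, 0, 0, 0, 1],
    [0, 0, 0, 0, 0, 0, 1]
  ]
}}

```text
clock: 36.08
position: [0.423, -0.31, 0.1469]
eef_rot: [3.139, -0.002, 0.2]
contact_force: [0.0, 0.2, -2.0]
opening: 0.0642
```

```bash
python3 -c "
from h import *
import pickle
go(.48,0,.15,3)
pickle.dump(calibration('wrist'),open('c9.pkl','wb'))
im=grab_frame('wrist'); cv2.imwrite('pics/w21.png',im)
"
```

```text
t=36.08 pos [ 0.423  -0.31    0.1469] rpy [ 1.7984e+02 -9.0000e-02  1.1480e+01] open 0.0642 F [ 0.   0.2 -2. ]
  shift mm [ 117.6 -292.4   -3.7] turn deg [ 0.15 -0.1   8.48]
```

View pics/w21.png

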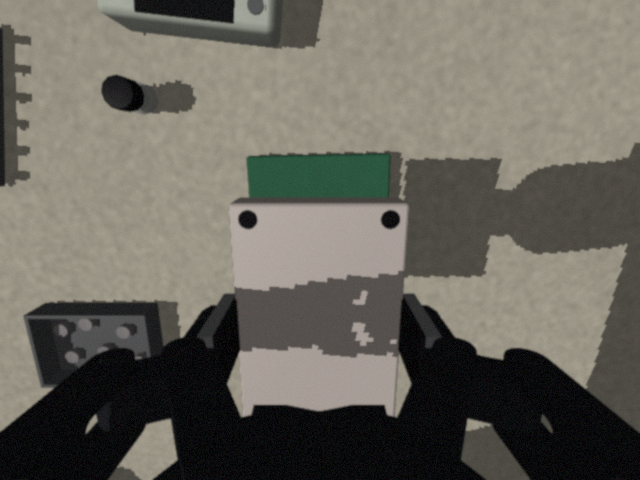

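{"method": "jog_arm", "body": {
  "steps": [
    [0.01, -0.02, 0, 0, 0, 0, 1],
    [0.014, -0.035, 0, 0, 0, 0, 1],
    [0.015, -0.037, 0, 0, 0, 0, 1],
    [0.015, -0.037, 0, 0, 0, 0, 1],
    [0.015, -0.037, 0, 0, 0, 0, 1],
    [0.015, -0.037, 0, 0, 0, 0, 1],
    [0.014, -0.036, 0, 0, 0, 2, 1],
    [0.012, -0.03, 0, 0, 0, 3, 1],
    [0.005, -0.02, 0, 0, 0, 3, 1]
  ]
}}

```text
clock: 37.25
position: [0.475, 0.0045, 0.1347]
eef_rot: [-3.137, 0.019, 0.051]
contact_force: [-0.3, -0.8, -1.9]
opening: 0.0642
```

```bash
python3 -c "
from h import *
go(.4265,.2975,.15,-4.7)
"
```

```text
t=37.25 pos [0.475  0.0045 0.1347] rpy [-179.76    1.08    2.94] open 0.0642 F [-0.3 -0.8 -1.9]
  shift mm [ -33.7 -295.1  -13.4] turn deg [-0.17  1.1   7.64]
```

{"method": "jog_arm", "body": {
  "steps": [
    [-0.003, -0.03, -0.003, 0, 1, 1, 1],
    [-0.004, -0.04, -0.003, 0, 0, 1, 1],
    [-0.004, -0.04, -0.003, 0, 0, 1, 1],
    [-0.004, -0.04, -0.002, 0, 0, 1, 1],
    [-0.004, -0.04, 0, 0, 0, 1, 1],
    [-0.004, -0.04, 0, 0, 0, 1, 1],
    [-0.004, -0.03, 0, 0, 0, 1, 1],
    [-0.003, -0.015, 0, 0, 0, 0, 1],
    [0, 0, 0, 0, 0, 0, 1]
  ]
}}

```text
clock: 38.38
position: [0.4388, 0.2865, 0.1356]
eef_rot: [3.138, 0.021, -0.073]
contact_force: [0.2, -0.6, -1.3]
opening: 0.0642
```

```bash
python3 -c "
from h import *
go(.4265,.2975,.12,-4.7)
"
```

```text
t=38.38 pos [0.4388 0.2865 0.1356] rpy [179.79   1.21  -4.16] open 0.0642 F [ 0.2 -0.6 -1.3]
  shift mm [-12.7 -10.1  15.8] turn deg [0.22 1.21 0.54]
```

{"method": "jog_arm", "body": {
  "steps": [
    [-0.012, -0.01, 0, 0.2, 1.2, 0.5, 1],
    [0, 0, 0, 0, 0, 0, 1],
    [0, 0, 0, 0, 0, 0, 1]
  ]
}}

```text
clock: 38.75
position: [0.4288, 0.2919, 0.1345]
eef_rot: [3.136, 0.001, -0.087]
contact_force: [0.4, 1.2, -1.1]
opening: 0.0639
```

```bash
python3 -c "
from h import *
go(.4263,.2975,.0026,-4.7)
import pickle
pickle.dump(calibration('wrist'),open('c10.pkl','wb'))
im=grab_frame('wrist'); cv2.imwrite('pics/w22.png',im)
"
```

```text
t=38.75 pos [0.4288 0.2919 0.1345] rpy [ 1.797e+02  5.000e-02 -4.980e+00] open 0.0639 F [ 0.4  1.2 -1.1]
  shift mm [ -2.8  -6.  131.8] turn deg [ 0.3   0.05 -0.28]
```

View pics/w22.png

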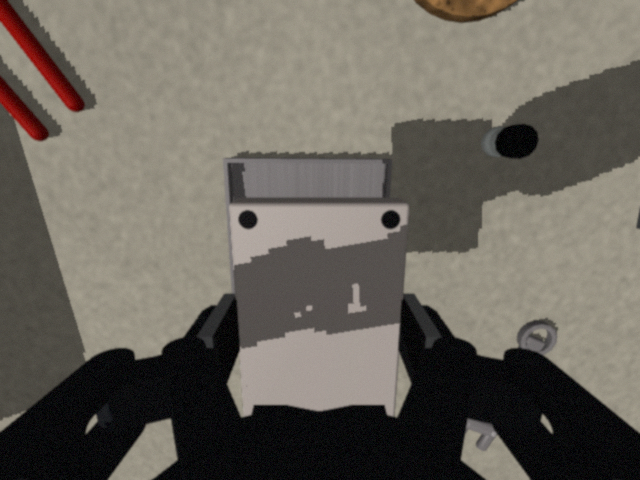

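```bash
python3 -c "
from h import *
import pickle
c=pickle.load(open('c10.pkl','rb'))
P=ray(c,[(225,157.5),(390.5,157.5)],.016); print(P.round(4)); m=P.mean(0); v=P[0]-P[1]; a=np.arctan2(v[1],v[0])-np.pi/2; print(np.linalg.norm(v),np.degrees(a), m[:2]-.065*np.array([np.cos(a),np.sin(a)]))"
```

```text
[[0.4939 0.354  0.016 ]
 [0.4836 0.2358 0.016 ]]
0.11861356706472709 -4.9806992471296825 [0.42400327 0.30052757]
```

{"method": "jog_arm", "body": {
  "steps": [
    [-0.0028, -0.006, 0.02, 0.3, 0, 0, 1],
    [0, 0, 0.03, 0, 0, 0, 1],
    [0, 0, 0.02, 0, 0, 0, 1],
    [0, 0, 0.005, 0, 0, 0, 1],
    [0, 0, 0, 0, 0, 0, 1]
  ]
}}

```text
clock: 39.42
position: [0.4311, 0.2946, 0.0586]
eef_rot: [-3.141, -0.002, -0.095]
contact_force: [0.4, 0.0, -0.7]
opening: 0.0644
```

```bash
python3 -c "
from h import *
go(.4258,.2985,.0026,-4.9)
"
```

```text
t=39.42 pos [0.4311 0.2946 0.0586] rpy [-1.7997e+02 -1.3000e-01 -5.4400e+00] open 0.0644 F [ 0.4  0.  -0.7]
  shift mm [-5.8 -3.3 56. ] turn deg [-0.03 -0.13 -0.54]
```

{"method": "jog_arm", "body": {
  "steps": [
    [-0.0058, -0.0033, 0.012, 0, -0.1, -0.5, 1],
    [0, 0, 0.015, 0, 0, 0, 1],
    [0, 0, 0.008, 0, 0, 0, 1],
    [0, 0, 0, 0, 0, 0, 1]
  ]
}}

```text
clock: 39.92
position: [0.4263, 0.2993, 0.0225]
eef_rot: [-3.139, -0.002, -0.086]
contact_force: [-0.0, -0.1, -1.6]
opening: 0.0643
```

```bash
python3 -c "
from h import *
go(.4258,.2985,.0026,-4.9)
im=grab_frame('wrist'); cv2.imwrite('pics/w23.png',im)
"
```

```text
t=39.92 pos [0.4263 0.2993 0.0225] rpy [-1.7988e+02 -1.4000e-01 -4.9100e+00] open 0.0643 F [-0.  -0.1 -1.6]
  shift mm [-0.5  0.9 19.9] turn deg [-0.12 -0.14 -0.01]
```

View pics/w23.png

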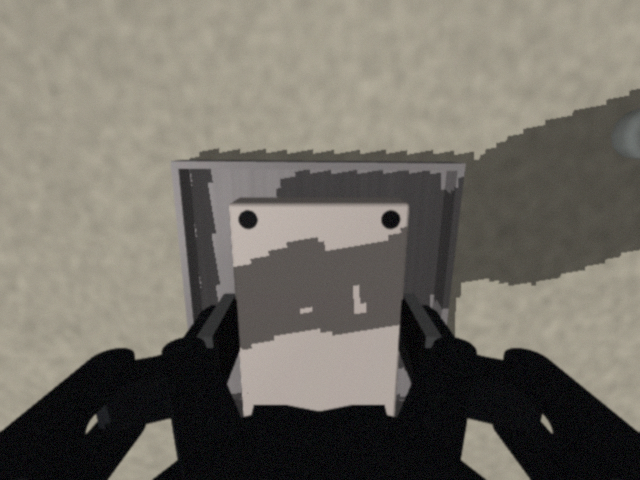

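{"method": "jog_arm", "body": {
  "steps": [
    [-0.0005, 0.0004, 0.007, -0.1, -0.1, 0, 1],
    [0, 0, 0.006, 0, 0, 0, 1],
    [0, 0, 0.003, 0, 0, 0, 1],
    [0, 0, 0.001, 0, 0, 0, 1],
    [0, 0, 0, 0, 0, 0, 1]
  ]
}}

```text
clock: 40.6
position: [0.4265, 0.2994, 0.0052]
eef_rot: [-3.14, -0.002, -0.086]
contact_force: [-0.8, 0.2, -1.1]
opening: 0.0642
```

{"method": "jog_arm", "body": {
  "steps": [
    [0, 0, 0.001, 0, -0.1, 0, 1],
    [0, 0, 0.0008, 0, 0, 0, 1],
    [0, 0, 0, 0, 0, 0, 1]
  ]
}}

```text
clock: 40.98
position: [0.4268, 0.2996, 0.0036]
eef_rot: [-3.139, -0.001, -0.086]
contact_force: [0.4, 0.0, -1.3]
opening: 0.0638
```

{"method": "jog_arm", "body": {
  "steps": [
    [0, 0, 0.0008, 0, 0, 0, 1],
    [0, 0, 0.0006, 0, 0, 0, 1]
  ]
}}

```text
clock: 41.22
position: [0.4268, 0.2996, 0.0026]
eef_rot: [-3.14, -0.001, -0.086]
contact_force: [-1.8, -0.7, 6.1]
opening: 0.0642
```

Contact. Release to about 73 mm and go up.

{"method": "jog_arm", "body": {
  "steps": [
    [0, 0, 0, 0, 0, 0, 0.2],
    [0, 0, 0, 0, 0, 0, 0.15],
    [0, 0, 0, 0, 0, 0, 0.14],
    [0, 0, -0.004, 0, 0, 0, 0.14],
    [0, 0, -0.02, 0, 0, 0, 0.14],
    [0, 0, -0.04, 0, 0, 0, 0.14],
    [0, 0, -0.05, 0, 0, 0, 0.14],
    [0, 0, -0.05, 0, 0, 0, 0.14],
    [0, 0, 0, 0, 0, 0, 0.14]
  ]
}}

```text
clock: 42.35
position: [0.4267, 0.2996, 0.1724]
eef_rot: [-3.139, -0.001, -0.086]
contact_force: [0.3, -0.1, 0.1]
opening: 0.0737
```

```bash
python3 -c "
from h import *
go(.4265,.2975,.2,-4.9)
im=grab_frame('wrist'); cv2.imwrite('pics/w24.png',im)
im=grab_frame('scene'); cv2.imwrite('pics/s2.png',im)
"
```

```text
t=42.35 pos [0.4267 0.2996 0.1724] rpy [-1.7986e+02 -6.0000e-02 -4.9000e+00] open 0.0737 F [ 0.3 -0.1  0.1]
  shift mm [ -0.    2.1 -27.6] turn deg [-0.14 -0.06  0.  ]
```

View pics/w24.png

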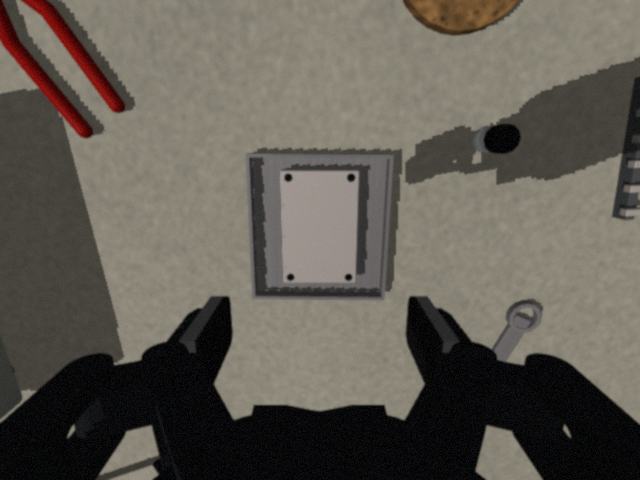

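View pics/s2.png

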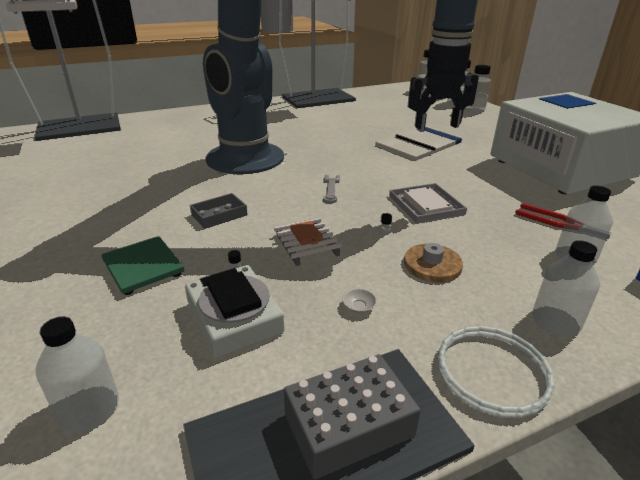

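```bash
python3 -c "
from h import *
c=calibration('top'); im=grab_frame('top'); cv2.imwrite('pics/t2.png',im); hsv=cv2.cvtColor(im,cv2.COLOR_BGR2HSV)
def comp(m,x0,y0,x1,y1,z,n):
    o=np.zeros_like(m);o[y0:y1,x0:x1]=m[y0:y1,x0:x1]
    k=max(cv2.findContours(o,0,1)[0],key=cv2.contourArea)
    P=ray(c,k[:,0],z)[:,:2].astype(np.float32); print(n,cv2.minAreaRect(P))
comp(cv2.inRange(hsv,(0,100,40),(20,255,255)),295,240,360,310,.034,'copper')
comp(cv2.inRange(hsv,(0,0,0),(180,255,40)),395,165,445,222,.066,'graphite')
comp(cv2.inRange(hsv,(0,0,100),(180,30,255)),142,265,190,325,.019,'endplate')
a=cv2.resize(im[150:335,125:470],None,fx=2.3,fy=2.3,interpolation=cv2.INTER_CUBIC); cv2.imwrite('pics/t2z.png',a)"
```

```text
copper ((0.4738960564136505, -0.01155303418636322), (0.0697714164853096, 0.042558565735816956), 0.9704477787017822)
graphite ((0.6267003417015076, -0.19398343563079834), (0.07782631367444992, 0.05622381716966629), 4.585982322692871)
endplate ((0.4278695583343506, 0.2936060428619385), (0.1148621141910553, 0.09170812368392944), 1.4472978115081787)
```

View pics/t2z.png

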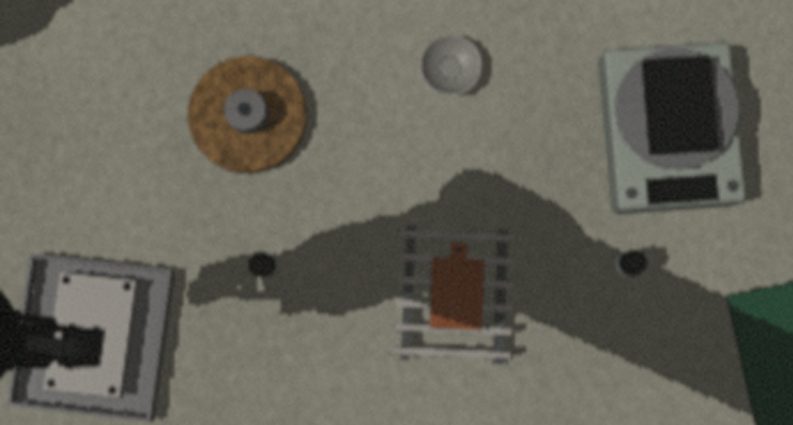

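```bash
python3 -c "
from rig import *
print(close_job())"
```

```text
the job is handed in; nothing more can be done
None
```

I took the cell apart from the top down and handed the job in at about 42.5 s. Each piece was gripped across its sides, lowered until it met its place, released there, and kept its upper side up.

| Piece | Place | Last check |
|---|---|---|
| Puck | cork pad | Top view, about 1–2 mm off centre |
| Copper plate | drying rack | Final top view, within about 1 mm of centre, square to the rack |
| Graphite plate | balance pan | Final top view, within about 1 mm of centre |
| White end plate | wash tray | Wrist view, flat on the tray floor and centred by eye, long side along the tray's x |

- **Check that failed:** the top-camera measurement of the end plate is not usable. The gripper hid part of the plate, so the outline came out at 115 × 92 mm instead of 100 × 66 mm. I relied on the wrist and scene pictures for that piece.
- **Small disagreement:** the tray centre came out about 3 mm apart between the top and wrist cameras. I aimed between the two, and the plate has more than 10 mm to spare on each side.
- **Forces:** the highest I read at the wrist when setting a piece down was about 6 N. The gripper was clear of everything at hand-in.

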